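Put the small finds away in the safety-cap tub

TASK

Open the bolted-down tub by squeezing the two tabs of its safety cap while turning it, then lifting it off and setting it the right way up on the sheet of paper. Gather all the small loose fossil bones onto the flat scoop, then pick it up with all of them on it, carry it level to the tub, tip them all in, and lay the empty scoop flat on the bench again. Keep the scoop level whenever it is not over the tub, and leave everything else on the bench where it is.

Things in the scene. Friction and masses are not known exactly. Their poses are not given: they have to be found in the camera images.
- tub: White open tub bolted upright to the bench on a round steel foot (156 mm across, 5 thick). Origin: centre of its underside, at bench height; z up. Outer diameter 120, rim 72 mm above the bench, mouth 110 wide, floor at 5. Outside at its +y and -y a bayonet lug 46 wide, 6 proud, 60 to 65 mm up; inside the mouth at +x and -x, just below the rim, pairs of lock teeth 8 mm proud.
- cap: The tub's grey safety cap, 148 mm across, 130 g. Origin: on its axis at the skirt's foot, 52 mm up when on the tub; z up. Shut, its x axis is the tub's. With a tab out it turns at most 4 degrees; with both tabs squeezed in 6 mm or more it turns freely about z, either way, to a stop at about 60 degrees. From 47 degrees up to the stop it lifts straight off; before that lugs hold it down.
- cap_grip (a point): Middle between the cap's two black upright tabs, 38 mm above the skirt's foot. Skirt 20 mm deep, top plate up to 24 mm above its foot. Tabs: plates 26 mm wide (y), 8 thick, reaching from 24.5 to 52 mm above the foot, outer faces at the cap's x = +25 and -25 mm (50 apart; 36 apart when squeezed). A fixed grey block 18 thick stands between them.
- tab_a (a joint): Inward travel of the tab on the cap's +x side, m: 0 out, 0.007 fully squeezed. Its spring needs 3 N to start, 8 N at full travel.
- tab_b (a joint): The same for the tab on the cap's -x side.
- sheet (a point): Centre of the white paper sheet, 170 x 170 mm, flat on the bench, where the cap is to be put down; z is the bench top.
- scoop: Flat bench scoop, loose: a steel pan with a wooden handle, 240 g, balanced about 45 mm ahead of scoop_grip. Origin: underside of the pan, at its middle. x points from handle to open nose, z up.
- scoop_grip (a point): Middle of the scoop's wooden handle, axes as the scoop's. Handle: a bar along x, 73 mm long (40 mm behind to 33 mm ahead of this point), 18 mm wide (y), 20 mm tall, its centre 42 mm above the bench when the scoop lies flat, free underneath.
- scoop_pan (a point): Middle of the scoop's pan floor (85 mm ahead of and 39 mm below scoop_grip, floor 3 mm thick). Pan outside 110 mm long (x) by 90 wide (y), inside 107 x 84; side walls 18 mm high, back wall 22 mm; the nose (+x) has no wall. Smooth steel: the finds slide off once the nose points about 40 degrees down, readily at 50.
- scoop_nose (a point): Middle of the pan's open front edge, 55 mm ahead of scoop_pan (top of the floor plate).
- find0_mid (a point): Centre of a small brown fossil bone, dumb-bell shaped, 32 mm long along its x axis, 16 x 16 mm across, lying on its side (centre 8 mm above what it lies on); about 25 g. Two to four of these four bones are present.
- find1_mid (a point): Centre of a small brown fossil bone, dumb-bell shaped, 36 mm long along its x axis, 16 x 16 mm across, lying on its side (centre 8 mm above what it lies on); about 25 g. Two to four of these four bones are present.
- find2_mid (a point): Centre of a small brown fossil bone, dumb-bell shaped, 34 mm long along its x axis, 16 x 16 mm across, lying on its side (centre 8 mm above what it lies on); about 25 g. Two to four of these four bones are present.
- find3_mid (a point): Centre of a small brown fossil bone, dumb-bell shaped, 38 mm long along its x axis, 16 x 16 mm across, lying on its side (centre 8 mm above what it lies on); about 25 g. Two to four of these four bones are present.
- brush: Bystander, leave alone: wooden-handled brush lying on the right (origin on its underside).
- long_bone: Bystander, leave alone: long fossil bone, 127 mm, lying at the far side (origin on its underside).
- jar1: Bystander, leave alone: glass jar 110 mm tall (origin on its underside).
- spray: Bystander, leave alone: green spray bottle 157 mm tall (origin on its underside).
- pick: Bystander, leave alone: steel pick with handle, 170 mm, lying on the right (origin on its underside).

How it is judged:
By the outcome, as a careful person would: the job done as asked, in the order asked, and still so for the second after the job is handed in, with the robot touching nothing.
Of find0, find1, find2, find3 only 2 to 4 are there at a start; the rules pass over those that are not, and their reading is None.
At some moment in a run one of find0, find1, find2, find3 may be knocked a few centimetres aside while the robot is not near it.
It also fails if it takes over 210 s, if anything falls off the work surface, if the arm or the gripper's body presses on something with over 40 N, if the wrist force passes 120 N, or if a joint passes its speed limit or range.

ROBOT

A 6-joint arm with a two-finger parallel gripper is mounted at the origin on the work surface. World frame = base frame: x ahead of the robot, y to its left, z up, the work surface at z = 0. Lengths are in mm, angles in rad, forces in N, time in s.
With the tool pointing down it reaches from about 400 to 925 mm from the base axis. Payload 12.5 kg.
Tool frame: the origin (TCP) lies midway between the tips of the shut fingers; the grasp point (between the pads) lies 19 mm behind it (env.grip_depth is the distance from the TCP to the grasp point, in mm); z points along the fingers, y is the line along which they close (so a half turn about z gives the same grasp; the last joint's range is limited). The gripper opens to 95 mm and grips with 3 to 60 N. Pads are 20 mm wide; open, the fingers measure 119 mm over their backs; the gripper's body (75 mm by 180 mm) begins 59 mm behind the grasp point.
Start: joints at [1.089, 0.491, 1.559, -0, 1.092, -0.106], TCP at [229.372, 581.411, 184.261] pointing down, gripper open.
Joint ranges: [-3.1, 3.1], [-0.84, 2.19], [0.05, 2.79], [-1.13, 4.28], [0.06, 2.93], [-2.69, 2.69]. Speed limits (rad/s): [2.22, 2.22, 2.79, 3.14, 3.14, 3.14].

INTERFACE

Orientations are given as [roll, pitch, yaw] about the fixed x, y, z axes, in that order (R = Rz(yaw) Ry(pitch) Rx(roll)).
In Python, from cell import monitor, viewer, order, env gives the robot as it stands.
- The arm moves only by the tool move_arm, never from a script. Its argument "moves" is one flat list of numbers, 4 for each row, row after row: the shift along the tool's x, y, z normalised to -1 to 1, where 1 is 0.15 m, then the turn about the tool's z normalised to -1 to 1, where 1 is pi/2 rad. A call has 1 to 10 rows; each row shifts and turns the commanded pose from where the row before left it, along the tool's axes as they then stand; what a row does not reach is not made up. A row lasts 1/8 s, in which the tool goes at most 62.5 mm and 10.7 degrees, less where a joint would pass 70% of its speed; a pose out of reach is approached as far as the arm can. A call with a number of a shift or a turn outside -1 to 1 is refused whole. A call with a gripper value outside its range is refused whole. "claw" is the finger opening in mm, from 0 to 95.1, set as the call begins (left out, the last holds). The fingers move at their own pace and stop on an object; the grip force is fixed at half the most. Time passes only in rows, so rows that do not move let the fingers close. It gives the time, the measured TCP pose, the force, the opening and the grip force at its end, in the units of the state.
- monitor.state(): the state, without advancing time (a new reading comes with each control period).
- viewer.read_camera(name): name is "scene" or "top" or "wrist"; returns the picture (400x640x3 uint8, red, green, blue); there is no depth.
- viewer.camera_info(name): a dict with "K" (3x3 intrinsics, pixels), "dist_coeffs" ([k1, k2, p1, p2, k3] as OpenCV has them; the pictures are not rectified), "camera_from_world" (4x4, takes a point from world to camera coordinates). Camera axes: x right, y down, z forward; pixel columns grow to the right and rows downward; lengths in mm; the calibration is good to about 2 mm. A picture is of the moment at which its call begins: read the wrist's pose just before it. camera_info takes no time and is no camera call; for the wrist camera it gives the pose at the moment of the call.
- order.job_done(): hands the job in; it is judged then, once.
The state is a dict: "t": time; "joints": joint angles; "qvel": joint speeds; "tau": joint torques, N m; "eef_pos": TCP position; "tcp_rot": TCP orientation; "ft_force": force on the tool from outside, world axes, zero at the start; "moment": the same for the moment, N m; "opening": opening from 0.0 (shut) to 1.0 (fully open); "grip_force": force on a finger pad.
Only numpy, scipy, OpenCV 4.12 (cv2) and the standard library are available. Lean on these libraries where they do the work, as an engineer would, in place of code of your own. Each camera call takes 0.05 s, during which the arm holds its last target. There are 200 camera calls.

## Working session

There is one attempt and no reset: what is moved stays moved. The work goes in short steps, Python scripts to look and compute and a tool call to move; the robot and the scene stay as the last step left them, time stands still between calls to the robot, and variables do not carry over. Pictures are saved under pics/ and viewed, at most 14 in all, crops included, and the job is handed in when it is done.

Besides the shell and the picture viewer there is one more tool, called after ">>>" by a JSON object that holds its "method" and its "body", one argument or row to a line. move_arm: Moves the arm, as the interface text tells. Scaled input: -1 to 1 covers 0.15 m each way for a shift and pi/2 rad each way for a turn. Its arguments: {"type":"object","properties":{"moves":{"type":"array"},"claw":{"type":"number"}},"required":["moves"]}

```bash
ls; mkdir -p pics
python3 - <<'E'
from cell import monitor, viewer
import cv2,json
s=monitor.state();print({k:s[k] for k in('t','eef_pos','tcp_rot','opening')})
for n in('scene','top'):
    cv2.imwrite(f'pics/{n}0.png',viewer.read_camera(n)[:,:,::-1])
    i=viewer.camera_info(n);print(n,i)
E
```

```text
pics
{'t': 0.0, 'eef_pos': array([229.2304357 , 581.12976776, 183.64892751]), 'tcp_rot': array([-3.14046010e+00, -9.39547204e-05,  2.76580057e+00]), 'opening': 0.9999604024216407}
scene {'K': array([[476.31598339,   0.        , 321.92402635],
       [  0.        , 476.31598339, 204.54601892],
       [  0.        ,   0.        ,   1.        ]]), 'dist_coeffs': array([0.03271633, 0.        , 0.        , 0.        , 0.        ]), 'camera_from_world': array([[ 3.63914175e-01,  9.31381434e-01,  9.75176335e-03,
        -1.49519709e+02],
       [ 7.07142668e-01, -2.69453903e-01, -6.53715414e-01,
        -3.28304666e+02],
       [-6.06230749e-01,  2.44792193e-01, -7.56677647e-01,
         1.62143052e+03],
       [ 0.00000000e+00,  0.00000000e+00,  0.00000000e+00,
         1.00000000e+00]])}
top {'K': array([[412.81747014,   0.        , 322.12048555],
       [  0.        , 412.81747014, 199.29188545],
       [  0.        ,   0.        ,   1.        ]]), 'dist_coeffs': array([-0.09521353,  0.        ,  0.        ,  0.        ,  0.        ]), 'camera_from_world': array([[-2.88368290e-02, -9.99584131e-01,  5.52875350e-05,
        -3.50925796e+01],
       [-9.91783646e-01,  2.86048976e-02, -1.24687447e-01,
         5.58372028e+02],
       [ 1.24634012e-01, -3.65042387e-03, -9.92196068e-01,
         1.15145365e+03],
       [ 0.00000000e+00,  0.00000000e+00,  0.00000000e+00,
         1.00000000e+00]])}
```

View pics/scene0.png

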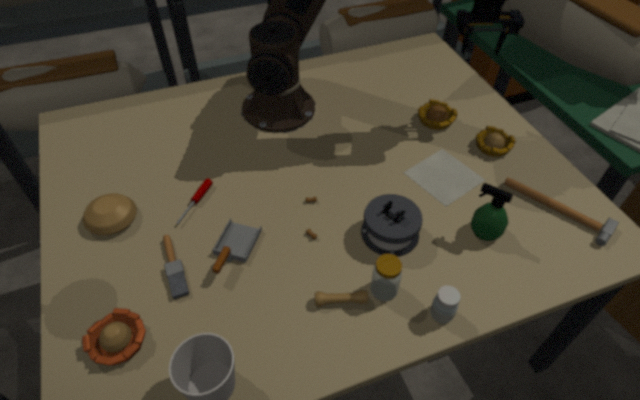

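View pics/top0.png

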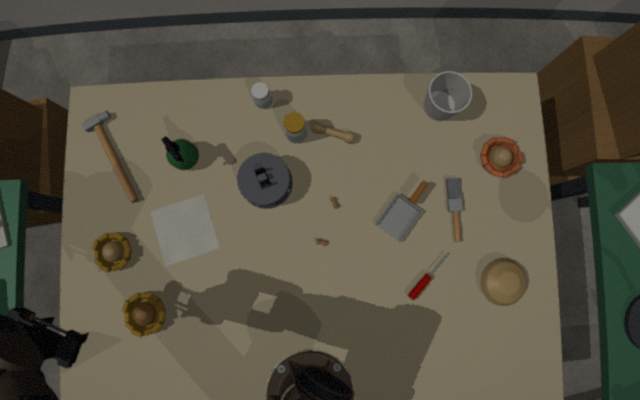

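```bash
cat > h.py <<'E'
from cell import monitor, viewer
import cv2,numpy as np
from scipy.spatial.transform import Rotation as Ro
def pix2w(info,px,z):
    K,d,T=[np.array(info[k]) for k in('K','dist_coeffs','camera_from_world')]
    p=cv2.undistortPoints(np.array(px,float).reshape(-1,1,2),K,d).reshape(-1,2)
    R,t=T[:3,:3],T[:3,3]; c=-R.T@t
    r=np.c_[p,np.ones(len(p))]@R
    return c+r*((np.asarray(z,float)-c[2])/r[:,2])[:,None]
def w2pix(info,P):
    K,d,T=[np.array(info[k]) for k in('K','dist_coeffs','camera_from_world')]
    return cv2.projectPoints(np.array(P,float).reshape(-1,1,3),cv2.Rodrigues(T[:3,:3])[0],T[:3,3],K,d)[0].reshape(-1,2)
def snap(n,f,box=None,s=1):
    i=viewer.camera_info(n); im=viewer.read_camera(n)[:,:,::-1]
    if box: im=im[box[1]:box[3],box[0]:box[2]]
    cv2.imwrite(f'pics/{f}.png',cv2.resize(im,None,fx=s,fy=s,interpolation=cv2.INTER_CUBIC)); return i
def st():
    s=monitor.state(); print(round(s['t'],2),s['eef_pos'].round(1),s['tcp_rot'].round(3),'open',round(s['opening']*95.1,1),'grip',np.round(s['grip_force'],1),'F',s['ft_force'].round(1)); return s
def to(px,py,pz,yaw=None,tilt=None):
    "shift in tool axes (units of 150mm) and turn (units pi/2) from measured pose to target, tool down"
    s=monitor.state(); R=Ro.from_euler('xyz',s['tcp_rot']).as_matrix()
    d=R.T@(np.array([px,py,pz])-s['eef_pos'])/150
    print('shift',d.round(3), end=' ')
    if yaw is not None:
        dy=(yaw-s['tcp_rot'][2]+np.pi)%(2*np.pi)-np.pi   # world yaw; tool z down -> turn=-dy
        print('turn',round(-dy/(np.pi/2),3),'alt',round(-(dy-np.sign(dy)*np.pi)/(np.pi/2),3),end='')
    print()
E
python3 - <<'E'
from h import *
i=snap('top','top1',(140,120,480,280),2.3)
print(pix2w(i,[(335,203),(321,241),(401,218),(418,192),(265,177),(185,230)],[8,8,3,42,95,0]).round(0))
im=viewer.read_camera('top')
hsv=cv2.cvtColor(im,cv2.COLOR_RGB2HSV)
def fit(name,box,mask,z):
    x0,y0,x1,y1=box; m=np.zeros_like(mask);m[y0:y1,x0:x1]=mask[y0:y1,x0:x1]
    n,l,st,ce=cv2.connectedComponentsWithStats(m); k=1+np.argmax(st[1:,4])
    c=cv2.findContours((l==k).astype('uint8'),0,1)[0][0]
    r=cv2.minAreaRect(c); b=cv2.boxPoints(r)
    print(name,st[k,4],'cent',ce[k].round(1),pix2w(i,[ce[k]],[z]).round(1),'\n',pix2w(i,b,[z]*4).round(1)[:,:2].tolist())
H,S,V=[hsv[:,:,k].astype(int) for k in range(3)]
print(hsv[203,335],hsv[241,321],hsv[218,401],hsv[190,419],hsv[230,185],hsv[230,280],hsv[185,290])
fit('b0',(322,190,348,216),((V<110)).astype('uint8'),8)
fit('b1',(308,230,335,252),((V<110)).astype('uint8'),8)
fit('sheet',(140,185,230,275),((S<45)).astype('uint8'),0)
fit('pan',(370,185,430,245),((S<40)).astype('uint8'),10)
fit('handle',(405,170,435,215),((S>140)).astype('uint8'),50)
E
```

```text
[[ 548.  -89.    8.]
 [ 439.  -45.    8.]
 [ 499. -282.    3.]
 [ 569. -328.   42.]
 [ 616.  104.   95.]
 [ 482.  358.    0.]]
[ 16 143  91] [ 17 147  90] [ 30   5 102] [ 15 188 102] [ 27  20 128] [ 22  61 122] [113  34  30]
b0 98 cent [335.1 202.1] [[551.2 -89.2   8. ]] 
 [[566.2, -70.5], [576.2, -92.0], [539.0, -109.0], [529.0, -87.5]]
b1 91 cent [322.1 241.5] [[437.1 -47.5   8. ]] 
 [[447.7, -27.3], [446.5, -68.0], [426.3, -67.4], [427.4, -26.8]]
sheet 3301 cent [184.5 229.7] [[482.5 359.4  -0. ]] 
 [[538.2, 475.1], [590.1, 302.8], [427.4, 248.2], [375.8, 417.3]]
pan 1234 cent [398.7 217.4] [[ 500.3 -273.8   10. ]] 
 [[482.8, -201.6], [575.6, -273.0], [518.8, -347.4], [426.9, -275.4]]
handle 133 cent [418.1 191.8] [[ 568.8 -326.1   50. ]] 
 [[547.1, -297.9], [601.4, -341.8], [591.1, -354.8], [536.9, -310.8]]
```

View pics/top1.png

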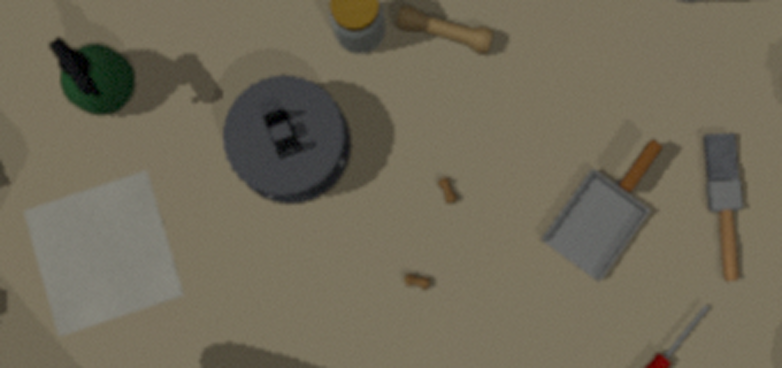

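Run:
```python
from h import *
i=viewer.camera_info('top')
p=[(140+a/2.3,120+b/2.3) for a,b in[(275,118),(290,148),(287,137),(97,45),(97,80)]]
w=pix2w(i,p,[104,104,76,157,60]);print(w.round(0))
a,b=w[0],w[1];print('cap x dir deg',np.degrees(np.arctan2(*(a-b)[1::-1])),'mid',(a+b)/2)
st();to(w[2][0],w[2][1],230,0)
print(viewer.camera_info('wrist'))
```

```text
[[631. 118. 104.]
 [594. 100. 104.]
 [612. 108.  76.]
 [713. 317. 157.]
 [695. 349.  60.]]
cap x dir deg 25.530711343959794 mid [612.18666504 109.16029991 104.        ]
0.2 [229.3 581.3 183.9] [-3.141 -0.     2.766] open 95.2 grip 0.0 F [ 0.3  0.1 -0.1]
shift [-3.533 -2.001 -0.306] turn 1.761 alt -0.239
{'K': array([[313.87812867,   0.        , 316.29668205],
       [  0.        , 313.87812867, 202.84660048],
       [  0.        ,   0.        ,   1.        ]]), 'dist_coeffs': array([0.01757288, 0.        , 0.        , 0.        , 0.        ]), 'camera_from_world': array([[ 3.66059080e-01,  9.30590988e-01, -1.07849087e-03,
        -6.23868502e+02],
       [ 8.88919159e-01, -3.49323573e-01,  2.96303511e-01,
        -3.55431268e+01],
       [ 2.75360634e-01, -1.09423282e-01, -9.55093224e-01,
         3.92476172e+02],
       [ 0.00000000e+00,  0.00000000e+00,  0.00000000e+00,
         1.00000000e+00]])}
```

>>> {"method": "move_arm", "body": {
  "moves": [-0.35,-0.2,-0.1,0,-0.35,-0.2,-0.1,0,-0.35,-0.2,-0.1,0,-0.35,-0.2,0,0,-0.35,-0.2,0,0,-0.35,-0.2,0,0,-0.35,-0.2,0,0,-0.35,-0.2,0,0,-0.35,-0.2,0,0,-0.35,-0.2,0,0]
}}

```text
t: 1.45
eef_pos: [608.6, 107.9, 229.2]
tcp_rot: [3.141, -0.0, 2.766]
ft_force: [-0.5, 1.1, -0.1]
opening: 1.003
grip_force: 0.0
```

>>> {"method": "move_arm", "body": {
  "moves": [0,0,0,0.1,0,0,0,0.1,0,0,0,0.1,0,0,0,0.1,0,0,0,0.078,0,0,0,0]
}}

```text
t: 2.2
eef_pos: [607.6, 109.6, 229.1]
tcp_rot: [-3.141, -0.0, 2.016]
ft_force: [0.5, -0.8, 0.3]
opening: 0.999
grip_force: 0.0
```

Run:
```python
from h import *
st();to(612,109,230,2.016)
i=snap('wrist','w1')
print(w2pix(i,[(612,109,76),(631,118,104),(594,100,104),(612,109,104)]).round(0))
```

```text
2.2 [607.6 109.6 229.1] [-3.141 -0.     2.016] open 95.0 grip 0.0 F [ 0.5 -0.8  0.3]
shift [-0.017  0.025 -0.006] turn -0.0 alt 2.0
[[319. 182.]
 [339. 189.]
 [301. 189.]
 [320. 189.]]
```

View pics/w1.png

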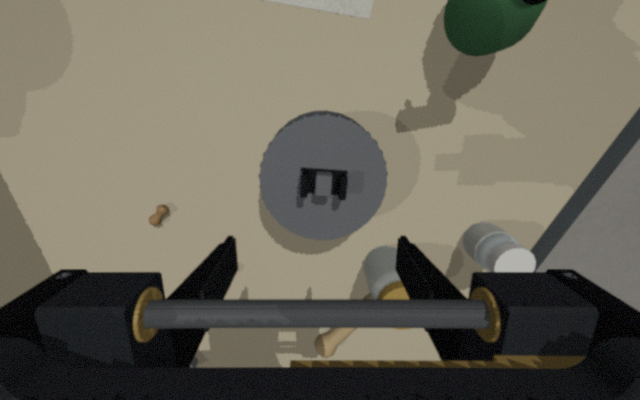

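Run:
```python
from h import *
i=viewer.camera_info('wrist')
w=pix2w(i,[(323,176),(260,176),(387,176),(323,112),(323,240),(302,169),(347,171)],[76,76,76,76,52,104,104]);print(w.round(1))
d=w[6]-w[5];print(np.linalg.norm(d),np.degrees(np.arctan2(d[1],d[0])),(w[5]+w[6])/2)
```

```text
[[612.4 117.7  76. ]
 [547.2  86.3  76. ]
 [678.7 149.5  76. ]
 [581.4 181.1  76. ]
 [652.6  36.4  52. ]
 [586.  120.2 104. ]
 [629.7 138.8 104. ]]
47.43866788879226 23.092222956487667 [607.86033779 129.46241035 104.        ]
```

Run:
```python
from h import *
from scipy.optimize import minimize
a=np.linspace(0,2*np.pi,72)
def sil(i,c):
    P=[(c[0]+74*np.cos(t),c[1]+74*np.sin(t),z) for z in(52,76) for t in a]
    return cv2.convexHull(w2pix(i,P).astype('float32'))
for n in('top','scene','wrist'):
    i=viewer.camera_info(n); im=viewer.read_camera(n).astype(float)
    hsv=cv2.cvtColor(im.astype('uint8'),cv2.COLOR_RGB2HSV)
    s=(hsv[:,:,0]>90)*255.0 if n!='x' else 0   # bluish grey
    g=cv2.GaussianBlur(s.astype('float32'),(3,3),0)
    def f(c):
        h=sil(i,c); m=np.zeros(g.shape,'uint8');cv2.fillPoly(m,[(h*16).round().astype(int)],255,shift=4)
        return -( (m/255.*g).sum()/255*2 - (m/255.).sum())
    best=min(((f((x,y)),x,y) for x in np.arange(595,632,1.5) for y in np.arange(95,130,1.5)))
    print(n,best,(np.array(sil(i,best[1:])).reshape(-1,2).mean(0)))
```

```text
top (np.float64(454.125), np.float64(611.5), np.float64(108.5)) [265.0229  180.55551]
scene (np.float64(-796.75), np.float64(617.5), np.float64(114.5)) [392.92517 218.70569]
wrist (np.float64(-9400.0), np.float64(613.0), np.float64(113.0)) [321.54428 176.18004]
```

>>> {"method": "move_arm", "body": {
  "moves": [0.005,0.042,0.3,0.01,0,0,0.3,0,0,0,0.2,0,0,0,0.1,0,0,0,0.09,0,0,0,0,0]
}}

```text
t: 3.15
eef_pos: [613.0, 113.1, 80.5]
tcp_rot: [-3.141, -0.0, 2.0]
ft_force: [-0.4, -0.2, 0.6]
opening: 1.0
grip_force: 0.0
```

Run:
```python
from h import *
st()
i=snap('wrist','w2',(200,80,460,330),2.3)
print(w2pix(i,[(613,113,104)]))
```

```text
3.15 [613.  113.1  80.5] [-3.141 -0.     2.   ] open 95.1 grip 0.0 F [-0.4 -0.2  0.6]
[[315.6491891  245.73678028]]
```

View pics/w2.png

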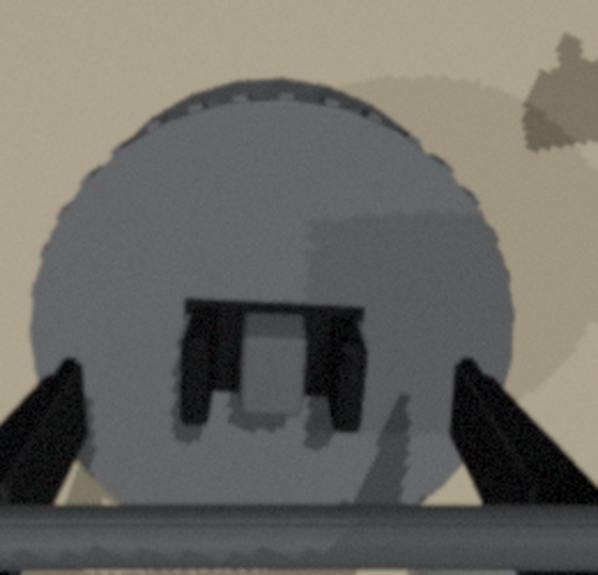

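>>> {"method": "move_arm", "body": {
  "moves": [0.02,0.01,0,0,0,0,0,0]
}}

```text
t: 3.45
eef_pos: [613.4, 116.7, 81.5]
tcp_rot: [3.14, 0.0, 2.0]
ft_force: [-0.7, -0.4, -1.1]
opening: 1.0
grip_force: 0.0
```

>>> {"method": "move_arm", "body": {
  "claw": 30,
  "moves": [0,0,0,0,0,0,0,0,0,0,0,0,0,0,0,0,0,0,0,0,0,0,0,0]
}}

```text
t: 4.2
eef_pos: [613.1, 116.4, 80.7]
tcp_rot: [3.142, -0.0, 1.999]
ft_force: [-0.3, -1.1, -0.1]
opening: 0.428
grip_force: 0.0
```

>>> {"method": "move_arm", "body": {
  "moves": [0,0,0,0,0,0,0,0,0,0,0,0,0,0,0,0]
}}

```text
t: 4.7
eef_pos: [613.1, 116.4, 80.7]
tcp_rot: [3.142, -0.0, 1.999]
ft_force: [-0.3, -0.6, -0.2]
opening: 0.319
grip_force: 0.0
```

Run:
```python
from h import *
st()
i=snap('wrist','w3',(200,80,460,330),2.3)
print((w2pix(i,[(613.1,116.4,104),(613.1,116.4,80)])-[200,80])*2.3)
```

```text
4.7 [613.1 116.4  80.7] [ 3.142 -0.     1.999] open 30.3 grip 0.0 F [-0.3 -0.6 -0.2]
[[265.92163011 380.70694824]
 [266.16659294 346.62429838]]
```

View pics/w3.png

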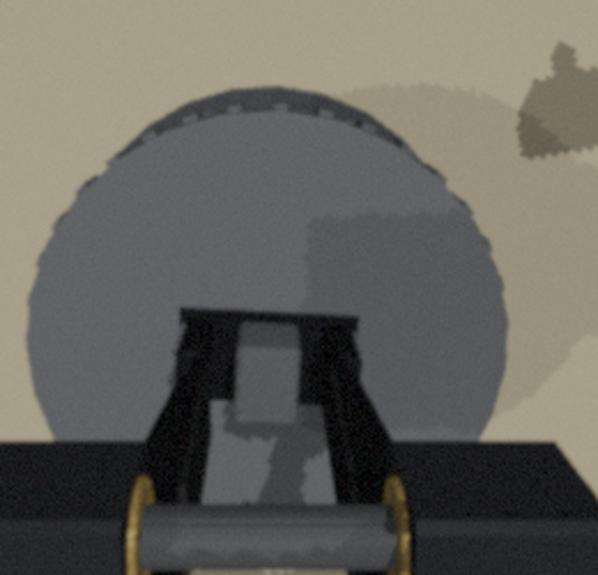

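Run:
```python
import cv2,numpy as np
a=cv2.imread('pics/w2.png')[250:520,0:598];b=cv2.imread('pics/w3.png')[250:520,0:598]
im=np.vstack([a,b]).astype(float)/255
cv2.imwrite('pics/e1.png',(255*np.clip(im*2.2,0,1)**0.45).astype('uint8'))
```

```text
(no output)
```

View pics/e1.png

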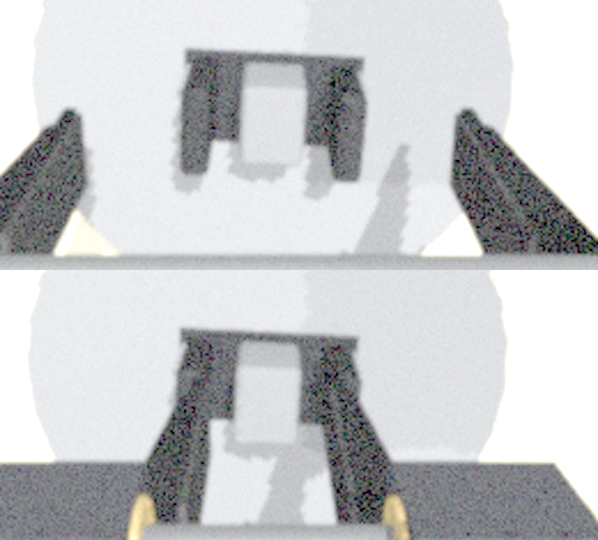

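Run:
```python
from cell import env
print(env.grip_depth,[a for a in dir(env) if a[0]!='_'])
from h import *
st()
i=viewer.camera_info('wrist');T=np.array(i['camera_from_world']);print('cam',-T[:3,:3].T@T[:3,3])
```

```text
18.8 ['IKError', 'grip_depth']
4.75 [613.1 116.4  80.7] [ 3.141 -0.     1.999] open 30.2 grip 0.0 F [-0.  -0.4 -0.8]
cam [579.14901158 191.96497183 281.55256313]
```

>>> {"method": "move_arm", "body": {
  "claw": 75,
  "moves": [-0.02,0,0,0,0,0,0,0,0,0,0,0,0,0,0,0,0,0,0,0,0,0,0,0]
}}

```text
t: 5.5
eef_pos: [614.4, 113.7, 80.7]
tcp_rot: [3.141, -0.0, 1.999]
ft_force: [-0.6, -1.0, -0.2]
opening: 0.787
grip_force: 0.0
```

>>> {"method": "move_arm", "body": {
  "moves": [0,0,0.015,0,0,0,0.015,0,0,0,0.015,0,0,0,0,0]
}}

```text
t: 6.0
eef_pos: [614.2, 113.7, 73.7]
tcp_rot: [-3.141, -0.0, 1.999]
ft_force: [0.6, -0.7, -0.3]
opening: 0.79
grip_force: 0.0
```

>>> {"method": "move_arm", "body": {
  "moves": [0,0,0.02,0,0,0,0.02,0,0,0,0.02,0,0,0,0.02,0,0,0,0,0]
}}

```text
t: 6.62
eef_pos: [614.3, 113.7, 61.7]
tcp_rot: [-3.141, -0.0, 1.999]
ft_force: [0.1, -0.6, -0.1]
opening: 0.79
grip_force: 0.0
```

Run:
```python
from h import *
st()
i=snap('wrist','w4',(200,80,460,330),2.3)
c=cv2.imread('pics/w4.png')/255.;cv2.imwrite('pics/w4.png',(255*np.clip(c*2,0,1)**0.5).astype('uint8'))
```

```text
6.62 [614.3 113.7  61.7] [-3.141 -0.     1.999] open 75.1 grip 0.0 F [ 0.1 -0.6 -0.1]
```

View pics/w4.png

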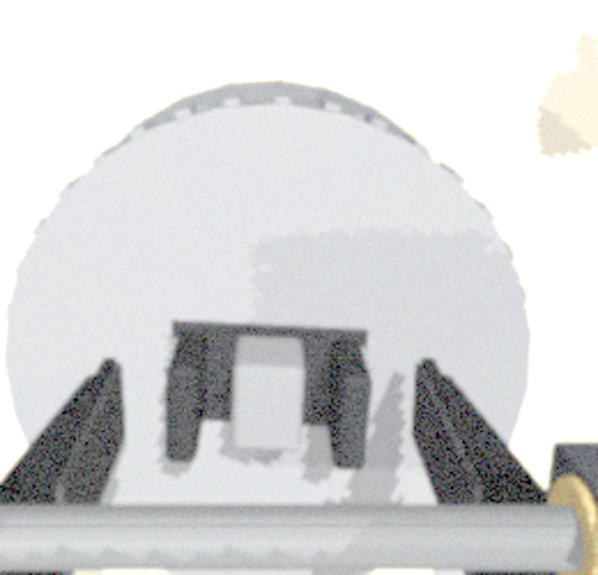

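>>> {"method": "move_arm", "body": {
  "moves": [0,0,0.015,0,0,0,0.015,0,0,0,0.015,0,0,0,0.015,0,0,0,0,0]
}}

```text
t: 7.3
eef_pos: [614.3, 113.7, 52.8]
tcp_rot: [-3.141, -0.0, 1.999]
ft_force: [-1.0, 0.1, 1.0]
opening: 0.787
grip_force: 0.0
```

>>> {"method": "move_arm", "body": {
  "claw": 30,
  "moves": [0,0,0,0,0,0,0,0,0,0,0,0,0,0,0,0,0,0,0,0,0,0,0,0,0,0,0,0]
}}

```text
t: 8.18
eef_pos: [614.4, 113.7, 53.6]
tcp_rot: [3.141, 0.0, 1.999]
ft_force: [-2.3, 1.1, 6.2]
opening: 0.362
grip_force: 29.6
```

>>> {"method": "move_arm", "body": {
  "moves": [0,0,0,0.05,0,0,0,0.075,0,0,0,0.075,0,0,0,0]
}}

```text
t: 8.68
eef_pos: [614.8, 113.7, 53.6]
tcp_rot: [3.14, 0.0, 1.684]
ft_force: [1.1, -0.3, 4.6]
opening: 0.359
grip_force: 29.5
```

Turning freely.

>>> {"method": "move_arm", "body": {
  "moves": [0,0,0,0.1,0,0,0,0.1,0,0,0,0.1,0,0,0,0.1,0,0,0,0,0,0,0,0]
}}

```text
t: 9.43
eef_pos: [614.9, 113.7, 53.6]
tcp_rot: [3.14, -0.001, 1.057]
ft_force: [0.3, -1.5, 4.3]
opening: 0.359
grip_force: 29.5
```

>>> {"method": "move_arm", "body": {
  "moves": [0,0,-0.03,0,0,0,-0.05,0,0,0,-0.1,0,0,0,0,0]
}}

```text
t: 9.93
eef_pos: [615.1, 113.7, 81.6]
tcp_rot: [3.139, -0.002, 1.057]
ft_force: [-0.7, -0.8, -2.0]
opening: 0.358
grip_force: 29.5
```

>>> {"method": "move_arm", "body": {
  "moves": [0,0,-0.2,0,0,0,-0.1,0,0.1,-0.16,0,0,0.2,-0.316,0,0,0.2,-0.316,0,0,0.2,-0.316,0,0,0.18,-0.316,0,0,0.1,-0.156,0,0,0,0,0,0,0,0,0,0]
}}

```text
t: 11.18
eef_pos: [480.6, 357.6, 124.9]
tcp_rot: [3.142, 0.0, 1.057]
ft_force: [-0.4, -0.5, -0.8]
opening: 0.361
grip_force: 29.5
```

Run:
```python
from h import *
st()
to(481.5,359,1.6)
im=viewer.read_camera('top')[:,:,::-1]; cv2.imwrite('pics/t3.png',im)
```

```text
11.18 [480.6 357.6 124.9] [3.142 0.    1.057] open 34.3 grip 29.5 F [-0.4 -0.5 -0.8]
shift [0.011 0.001 0.822]
```

>>> {"method": "move_arm", "body": {
  "moves": [0.01,0,0.25,0,0,0,0.25,0,0,0,0.2,0,0,0,0.06,0,0,0,0.02,0,0,0,0.02,0,0,0,0.01,0,0,0,0,0]
}}

```text
t: 12.22
eef_pos: [481.2, 359.6, 4.0]
tcp_rot: [3.141, -0.001, 1.057]
ft_force: [-0.1, 0.0, -2.0]
opening: 0.36
grip_force: 29.5
```

>>> {"method": "move_arm", "body": {
  "moves": [0,0,0.01,0,0,0,0.007,0,0,0,0,0]
}}

```text
t: 12.6
eef_pos: [481.1, 359.7, 1.6]
tcp_rot: [3.141, -0.001, 1.057]
ft_force: [-1.5, -1.1, 5.1]
opening: 0.36
grip_force: 29.5
```

Seated. Release, then lift.

>>> {"method": "move_arm", "body": {
  "claw": 70,
  "moves": [0,0,0,0,0,0,0,0,0,0,0,0,0,0,0,0,0,0,-0.1,0,0,0,-0.4,0,0,0,-0.4,0,0,0,-0.4,0]
}}

```text
t: 13.6
eef_pos: [480.7, 359.3, 199.1]
tcp_rot: [3.141, -0.001, 1.057]
ft_force: [0.8, 0.2, -0.1]
opening: 0.735
grip_force: 0.0
```

Run:
```python
from h import *
st()
i=snap('top','t4',(140,120,480,280),2.3)
im=viewer.read_camera('top');hsv=cv2.cvtColor(im,cv2.COLOR_RGB2HSV);H,S,V=[hsv[:,:,k] for k in range(3)]
m=((S>110)&(H>10)&(H<22)&(V<115)).astype('uint8');m[:,:290]=0;m[:,365:]=0;m[:180]=0;m[265:]=0
n,l,s,c=cv2.connectedComponentsWithStats(m)
for k in range(1,n):
    if s[k,4]<15: continue
    ys,xs=np.where(l==k);w=pix2w(i,np.c_[xs,ys],[8]*len(xs))[:,:2]
    u,sv,vt=np.linalg.svd(w-w.mean(0));print(s[k,4],c[k].round(1),w.mean(0).round(1),'axis deg',np.degrees(np.arctan2(vt[0,1],vt[0,0])).round(0),'len',np.ptp((w-w.mean(0))@vt[0]).round(0))
to(552,-90,130)
```

```text
13.6 [480.7 359.3 199.1] [ 3.141e+00 -1.000e-03  1.057e+00] open 69.9 grip 0.0 F [ 0.8  0.2 -0.1]
40 [334.2 202.2] [550.9 -86.3] axis deg -156.0 len 32.0
36 [321.1 241.7] [436.5 -44.6] axis deg 70.0 len 29.0
shift [-2.396  1.875  0.477]
```

View pics/t4.png

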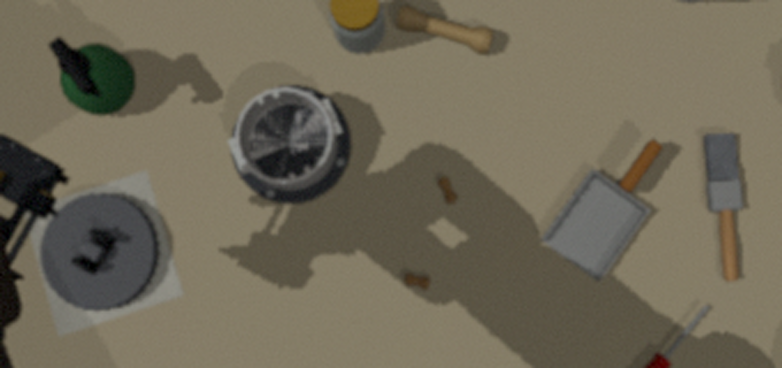

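>>> {"method": "move_arm", "body": {
  "claw": 50,
  "moves": [-0.3,0.234,0,0,-0.3,0.234,0,0,-0.3,0.234,0,0,-0.3,0.234,0,0,-0.3,0.234,0.06,0,-0.3,0.234,0.1,0,-0.3,0.234,0.1,0,-0.296,0.237,0.1,0,0,0,0.1,0.1,0,0,0,0.1]
}}

```text
t: 14.95
eef_pos: [548.3, -92.5, 125.9]
tcp_rot: [-3.14, 0.001, 0.736]
ft_force: [0.7, 1.1, -0.1]
opening: 0.527
grip_force: 0.0
```

>>> {"method": "move_arm", "body": {
  "moves": [0,0,0,0.1,0,0,0,0.1,0,0,0,0]
}}

```text
t: 15.32
eef_pos: [549.0, -91.7, 127.1]
tcp_rot: [-3.142, -0.0, 0.429]
ft_force: [-1.2, -0.3, -0.0]
opening: 0.526
grip_force: 0.0
```

```bash
cat >> h.py <<'E'
def bone(info,im,z,box=None,show=False):
    hsv=cv2.cvtColor(im,cv2.COLOR_RGB2HSV);H,S,V=[hsv[:,:,k].astype(int) for k in range(3)]
    m=((S>100)&(H>4)&(H<22)&(V>15)).astype('uint8')
    if box: b=np.zeros_like(m);b[box[1]:box[3],box[0]:box[2]]=1;m*=b
    n,l,s,c=cv2.connectedComponentsWithStats(m)
    for k in range(1,n):
        if s[k,4]<60: continue
        ys,xs=np.where(l==k);w=pix2w(info,np.c_[xs,ys],[z]*len(xs))[:,:2]
        mid=(w.max(0)+w.min(0))/2;u,sv,vt=np.linalg.svd(w-w.mean(0),full_matrices=False);q=(w-w.mean(0))@vt.T
        print(s[k,4],c[k].round(0),'mean',w.mean(0).round(1),'bbox-mid',(w.mean(0)+((q.max(0)+q.min(0))/2)@vt).round(1),'axis',np.degrees(np.arctan2(vt[0,1],vt[0,0])).round(0)%180,'size',np.ptp(q,axis=0).round(0))
E
python3 - <<'E'
from h import *
st()
i=viewer.camera_info('wrist');im=viewer.read_camera('wrist');cv2.imwrite('pics/w5.png',im[:,:,::-1])
bone(i,im,8)
E
```

```text
15.32 [549.  -91.7 127.1] [-3.142 -0.     0.429] open 50.0 grip 0.0 F [-1.2 -0.3 -0. ]
352 [311. 188.] mean [548.6 -87.8] bbox-mid [548.4 -87.6] axis 22.0 size [33. 14.]
266 [234. 262.] mean [434.  -44.2] bbox-mid [434. -45.] axis 74.0 size [29. 19.]
1616 [533. 275.] mean [ 560.6 -359.6] bbox-mid [ 561.8 -362.7] axis 144.0 size [86. 35.]
453 [224. 314.] mean [362.5 -57.5] bbox-mid [363.6 -58.6] axis 15.0 size [78. 19.]
501 [409. 314.] mean [ 455.4 -258. ] bbox-mid [ 454.  -256.7] axis 35.0 size [80. 20.]
2204 [373. 363.] mean [ 374.  -251.6] bbox-mid [ 365.4 -229.6] axis 116.0 size [386.  24.]
```

View pics/w5.png

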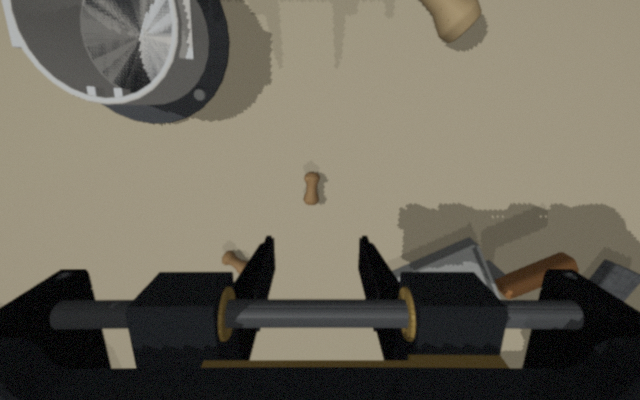

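>>> {"method": "move_arm", "body": {
  "moves": [0.008,-0.025,0.25,0.01,0,0,0.25,0,0,0,0.15,0,0,0,0.08,0,0,0,0.04,0,0,0,0,0]
}}

```text
t: 16.12
eef_pos: [548.9, -87.9, 11.7]
tcp_rot: [3.141, -0.0, 0.413]
ft_force: [0.4, -0.1, 0.4]
opening: 0.525
grip_force: 0.0
```

>>> {"method": "move_arm", "body": {
  "moves": [0,0,0.04,0,0,0,0.03,0,0,0,0.02,0,0,0,0,0]
}}

```text
t: 16.62
eef_pos: [548.6, -87.8, -2.3]
tcp_rot: [-3.141, 0.0, 0.413]
ft_force: [0.7, -0.5, -0.8]
opening: 0.524
grip_force: 0.0
```

>>> {"method": "move_arm", "body": {
  "moves": [0,0,0.03,0,0,0,0.03,0,0,0,0.03,0,0,0,0,0]
}}

```text
t: 17.12
eef_pos: [548.5, -87.8, -16.0]
tcp_rot: [-3.141, 0.001, 0.413]
ft_force: [0.3, -0.0, 1.3]
opening: 0.526
grip_force: 0.0
```

Small steps now, stopping at contact.

>>> {"method": "move_arm", "body": {
  "moves": [0,0,0.02,0,0,0,0.015,0,0,0,0,0]
}}

```text
t: 17.5
eef_pos: [548.7, -87.8, -21.0]
tcp_rot: [-3.141, 0.0, 0.413]
ft_force: [0.0, -0.7, 0.7]
opening: 0.525
grip_force: 0.0
```

>>> {"method": "move_arm", "body": {
  "moves": [0,0,0.015,0,0,0,0,0]
}}

```text
t: 17.75
eef_pos: [548.7, -87.8, -23.2]
tcp_rot: [-3.141, 0.0, 0.413]
ft_force: [-0.4, 0.3, 0.7]
opening: 0.523
grip_force: 0.0
```

>>> {"method": "move_arm", "body": {
  "claw": 6,
  "moves": [0,0,0,0,0,0,0,0,0,0,0,0,0,0,0,0,0,0,0,0,0,0,0,0]
}}

```text
t: 18.5
eef_pos: [548.8, -87.8, -23.0]
tcp_rot: [-3.142, -0.0, 0.413]
ft_force: [0.2, -0.0, 1.0]
opening: 0.165
grip_force: 30.0
```

>>> {"method": "move_arm", "body": {
  "moves": [0,0,-0.1,0,0,0,-0.3,0,-0.185,0.273,-0.15,0,-0.185,0.273,0,0,-0.185,0.273,0,0,-0.185,0.273,0,0,0,0,0,0.1,0,0,0,0.1,0,0,0,0.1,0,0,0,0.1]
}}

```text
t: 19.75
eef_pos: [512.8, -282.5, 60.4]
tcp_rot: [3.141, -0.001, -0.221]
ft_force: [0.8, 0.1, 0.2]
opening: 0.167
grip_force: 30.0
```

>>> {"method": "move_arm", "body": {
  "moves": [0,0,0,0.1,0,0,0,0.1,0,0,0,0.096,0,0,0,0]
}}

```text
t: 20.25
eef_pos: [512.8, -282.4, 60.3]
tcp_rot: [-3.141, -0.001, -0.68]
ft_force: [0.4, 0.5, -0.2]
opening: 0.166
grip_force: 30.0
```

Run:
```python
from h import *
st()
i=viewer.camera_info('wrist');im=viewer.read_camera('wrist')
o=cv2.convertScaleAbs(im[:,:,::-1],alpha=1.4)
for p in w2pix(i,[(501,-273,3),(567.5,-326,42),(512.7,-282.4,3),(501-42.7,-273+34.6,3)]): cv2.circle(o,tuple(int(v) for v in p),3,(0,0,255),1)
cv2.imwrite('pics/w6.png',o)
```

```text
20.25 [ 512.8 -282.4   60.3] [-3.141e+00 -1.000e-03 -6.800e-01] open 15.7 grip 30.0 F [ 0.4  0.5 -0.2]
```

View pics/w6.png

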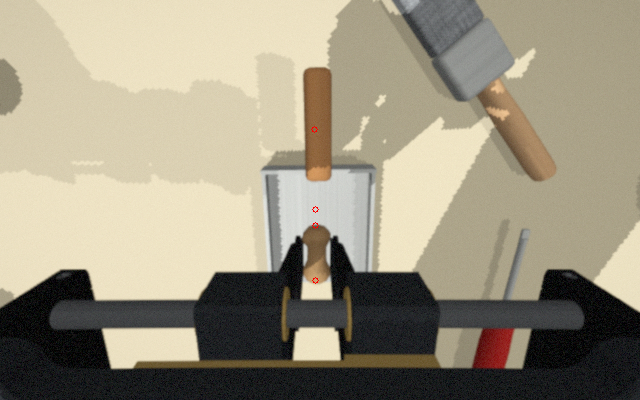

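>>> {"method": "move_arm", "body": {
  "moves": [0,0.01,0.2,0,0,0,0.2,0,0,0,0.08,0,0,0,0.03,0,0,0,0,0]
}}

```text
t: 20.92
eef_pos: [512.1, -283.7, -16.5]
tcp_rot: [-3.141, -0.001, -0.68]
ft_force: [0.2, 0.5, -0.2]
opening: 0.165
grip_force: 30.0
```

>>> {"method": "move_arm", "body": {
  "moves": [0,0,0.015,0,0,0,0,0]
}}

```text
t: 21.18
eef_pos: [512.0, -283.7, -18.9]
tcp_rot: [-3.141, -0.001, -0.68]
ft_force: [0.1, -0.5, -0.2]
opening: 0.167
grip_force: 30.0
```

>>> {"method": "move_arm", "body": {
  "claw": 28,
  "moves": [0,0,0,0,0,0,0,0,0,0,0,0,0,0,-0.1,0,0,0,-0.3,0,0,0,-0.3,0]
}}

```text
t: 21.92
eef_pos: [511.7, -283.5, 87.7]
tcp_rot: [-3.142, 0.0, -0.68]
ft_force: [1.2, -0.8, 0.2]
opening: 0.293
grip_force: 0.0
```

Run:
```python
from h import *
st()
i=viewer.camera_info('wrist');im=viewer.read_camera('wrist');cv2.imwrite('pics/w7.png',im[:,:,::-1])
bone(i,im,11,(230,120,400,300))
i=viewer.camera_info('top');im=viewer.read_camera('top')
bone(i,im,8,(290,180,365,265))
to(434,-45,90,1.31)
```

```text
21.93 [ 511.7 -283.5   87.7] [-3.142  0.    -0.68 ] open 27.8 grip 0.0 F [ 1.2 -0.8  0.2]
1163 [315. 145.] mean [ 552.4 -316.1] bbox-mid [ 552.  -315.7] axis 142.0 size [45. 20.]
431 [316. 201.] mean [ 512.6 -284.9] bbox-mid [ 512.6 -284.6] axis 141.0 size [34. 13.]
91 [265. 293.] mean [ 468.7 -182.5] bbox-mid [ 468.9 -183.4] axis 130.0 size [16. 11.]
98 [367. 294.] mean [ 403.2 -263.2] bbox-mid [ 403.8 -262.9] axis 153.0 size [16. 11.]
shift [-1.419 -0.908 -0.004] turn -1.267 alt 0.733
```

>>> {"method": "move_arm", "body": {
  "claw": 50,
  "moves": [-0.355,-0.227,0,0,-0.355,-0.227,0,0,-0.355,-0.227,0,0,-0.354,-0.227,0,0,0,0,0,-0.115,0,0,0,-0.115,0,0,0,-0.115,0,0,0,-0.115,0,0,0,-0.115,0,0,0,-0.115]
}}

```text
t: 23.28
eef_pos: [432.8, -46.3, 85.9]
tcp_rot: [3.142, -0.0, 0.409]
ft_force: [-0.5, -1.0, 0.4]
opening: 0.526
grip_force: 0.0
```

>>> {"method": "move_arm", "body": {
  "moves": [0,0,0,-0.115,0,0,0,-0.115,0,0,0,-0.115,0,0,0,-0.115,0,0,0,-0.083,0,0,0,0]
}}

```text
t: 24.02
eef_pos: [432.8, -46.3, 85.9]
tcp_rot: [3.141, -0.0, 1.255]
ft_force: [-0.9, 0.8, 0.3]
opening: 0.527
grip_force: 0.0
```

Run:
```python
from h import *
st()
i=viewer.camera_info('wrist');im=viewer.read_camera('wrist');cv2.imwrite('pics/w8.png',im[:,:,::-1])
bone(i,im,8,(250,120,400,320))
```

```text
24.02 [432.8 -46.3  85.9] [ 3.141 -0.     1.255] open 50.1 grip 0.0 F [-0.9  0.8  0.3]
441 [316. 199.] mean [434.4 -46. ] bbox-mid [434.5 -46.1] axis 76.0 size [32. 14.]
```

>>> {"method": "move_arm", "body": {
  "moves": [0.005,0.01,0.25,-0.045,0,0,0.25,0,0,0,0.15,0,0,0,0.05,0,0,0,0.026,0,0,0,0,0]
}}

```text
t: 24.82
eef_pos: [434.9, -46.1, -22.7]
tcp_rot: [3.141, -0.0, 1.326]
ft_force: [1.1, 0.1, -0.4]
opening: 0.525
grip_force: 0.0
```

>>> {"method": "move_arm", "body": {
  "claw": 6,
  "moves": [0,0,0,0,0,0,0,0,0,0,0,0,0,0,0,0,0,0,0,0,0,0,0,0]
}}

```text
t: 25.58
eef_pos: [434.6, -46.1, -23.2]
tcp_rot: [3.141, -0.0, 1.327]
ft_force: [-0.1, -0.7, 4.3]
opening: 0.167
grip_force: 30.0
```

Run:
```python
from h import *
st()
c=np.array([500,-274]);u=np.array([np.cos(2.461),np.sin(2.461)]);t=c+25*u;print(t)
to(*t,60,-0.68)
```

```text
25.57 [434.6 -46.1 -23.2] [ 3.141 -0.     1.327] open 15.9 grip 30.0 F [-0.1 -0.7  4.3]
[ 480.57000186 -258.26865638]
shift [-1.299  0.639 -0.554] turn 1.278 alt -0.722
```

>>> {"method": "move_arm", "body": {
  "moves": [0,0,-0.1,0,0,0,-0.3,0,-0.26,0.128,-0.15,0,-0.26,0.128,0,0,-0.26,0.128,0,0,-0.26,0.128,0,0,-0.259,0.127,0,0,0,0,0,-0.11,0,0,0,-0.11,0,0,0,-0.11]
}}

```text
t: 26.82
eef_pos: [480.3, -258.3, 58.9]
tcp_rot: [-3.141, -0.001, 1.851]
ft_force: [0.2, 0.1, 0.2]
opening: 0.165
grip_force: 30.0
```

>>> {"method": "move_arm", "body": {
  "moves": [0,0,0,-0.11,0,0,0,-0.11,0,0,0,-0.11,0,0,0,-0.062,0,0,0,0]
}}

```text
t: 27.45
eef_pos: [480.4, -258.2, 59.1]
tcp_rot: [3.142, -0.0, 2.46]
ft_force: [0.6, 0.4, 0.5]
opening: 0.169
grip_force: 30.0
```

Run:
```python
from h import *
st(); to(480.6,-258.3,-18.5,2.461)
```

```text
27.45 [ 480.4 -258.2   59.1] [ 3.142 -0.     2.46 ] open 16.0 grip 30.0 F [0.6 0.4 0.5]
shift [-0.002  0.     0.517] turn -0.0 alt 2.0
```

>>> {"method": "move_arm", "body": {
  "moves": [0,0,0.2,0,0,0,0.2,0,0,0,0.08,0,0,0,0.035,0,0,0,0,0]
}}

```text
t: 28.08
eef_pos: [480.7, -258.4, -17.6]
tcp_rot: [3.141, 0.0, 2.46]
ft_force: [0.1, 0.5, -0.6]
opening: 0.165
grip_force: 30.0
```

>>> {"method": "move_arm", "body": {
  "claw": 28,
  "moves": [0,0,0,0,0,0,0,0,0,0,0,0,0,0,-0.1,0,0,0,-0.3,0,0,0,-0.4,0]
}}

```text
t: 28.82
eef_pos: [480.0, -257.9, 103.5]
tcp_rot: [-3.142, -0.002, 2.461]
ft_force: [0.6, -0.6, 0.9]
opening: 0.295
grip_force: 0.0
```

Run:
```python
from h import *
s=st()
i=viewer.camera_info('wrist');im=viewer.read_camera('wrist')
bone(i,im,11)
to(566.5,-327,110)
i=viewer.camera_info('top');im=viewer.read_camera('top')
w=w2pix(i,[(548,-88,8),(434,-46,8),(620,113,72)]);print(w)
m=cv2.cvtColor(im,cv2.COLOR_RGB2HSV);print('bench brown px',int(((m[180:265,300:365,1]>120)).sum()))
```

```text
28.82 [ 480.  -257.9  103.5] [-3.142e+00 -2.000e-03  2.461e+00] open 28.1 grip 0.0 F [ 0.6 -0.6  0.9]
377 [316. 196.] mean [ 480.6 -259. ] bbox-mid [ 481.  -259.7] axis 142.0 size [31. 14.]
365 [316. 235.] mean [ 512.8 -284.9] bbox-mid [ 513.  -285.4] axis 141.0 size [34. 14.]
832 [159. 279.] mean [ 447.2 -444.7] bbox-mid [ 448.3 -444.9] axis 1.0 size [51. 23.]
360 [317. 289.] mean [ 561.4 -323.7] bbox-mid [ 561.1 -323.7] axis 141.0 size [24. 18.]
390 [263. 314.] mean [ 548.4 -389.2] bbox-mid [ 549.3 -388.5] axis 136.0 size [71. 14.]
351 [370. 314.] mean [ 621.8 -297.7] bbox-mid [ 621.6 -298.8] axis 146.0 size [71. 13.]
382 [318. 339.] mean [ 611.5 -362.5] bbox-mid [ 611.8 -363.1] axis 142.0 size [30. 19.]
2182 [332. 362.] mean [ 646.8 -370. ] bbox-mid [ 631.1 -388.5] axis 52.0 size [351.  19.]
shift [-0.717  0.002  0.015] 
[[334.74373921 203.16033648]
 [321.5605106  242.54349585]
 [263.04604593 177.11803172]]
bench brown px 0
```

>>> {"method": "move_arm", "body": {
  "claw": 40,
  "moves": [-0.325,0,0,0,-0.325,0,0,0,0,0,0.2,0,0,0,0.2,0,0,0,0.15,0,0,0,0.1,0,0,0,0,0]
}}

```text
t: 29.8
eef_pos: [556.0, -319.4, 4.0]
tcp_rot: [3.142, -0.001, 2.461]
ft_force: [-0.2, 0.0, 0.4]
opening: 0.421
grip_force: 0.0
```

>>> {"method": "move_arm", "body": {
  "claw": 8,
  "moves": [0,0,0,0,0,0,0,0,0,0,0,0,0,0,0,0,0,0,0,0,0,0,0,0]
}}

```text
t: 30.55
eef_pos: [556.7, -319.9, 5.2]
tcp_rot: [3.141, 0.001, 2.461]
ft_force: [0.4, 0.8, 6.5]
opening: 0.186
grip_force: 30.0
```

>>> {"method": "move_arm", "body": {
  "moves": [0,0,-0.05,0,0,0,-0.1,0,0,0,-0.1,0,0,0,-0.1,0,0,0,0,0,0,0,0,0]
}}

```text
t: 31.3
eef_pos: [556.2, -319.5, 56.8]
tcp_rot: [3.142, -0.0, 2.461]
ft_force: [0.6, 0.2, -3.2]
opening: 0.186
grip_force: 30.0
```

Run:
```python
from h import *
s=st();i=viewer.camera_info('wrist');im=viewer.read_camera('wrist')
# expected nose corners if level (scoop lifted by dz)
u=np.array([np.cos(2.461),np.sin(2.461),0]);v=np.array([-u[1],u[0],0]);dz=s['eef_pos'][2]-5
g=s['eef_pos'].copy();g[2]=42+dz
g=g-12*u
o=cv2.convertScaleAbs(im[:,:,::-1],alpha=1.4)
for th,col in((0,(0,0,255)),(8,(0,255,0))):
    a=np.radians(th);ux=u*np.cos(a)-np.array([0,0,np.sin(a)]);wz=u*np.sin(a)+np.array([0,0,np.cos(a)])
    p0=g+12*u
    P=[p0+128*ux-39*wz+k*45*v for k in(-1,0,1)]+[p0+20*ux-20*wz+k*45*v for k in(-1,1)]
    for p in w2pix(i,P): cv2.circle(o,tuple(int(x) for x in p),3,col,1)
cv2.imwrite('pics/w9.png',o)
bone(i,im,11+dz,(250,100,390,300))
```

```text
31.3 [ 556.2 -319.5   56.8] [ 3.142 -0.     2.461] open 17.7 grip 30.0 F [ 0.6  0.2 -3.2]
157 [317. 103.] mean [ 490.8 -266.5] bbox-mid [ 491.2 -266.6] axis 51.0 size [15.  4.]
1073 [316. 150.] mean [ 512.3 -284.4] bbox-mid [ 512.8 -285. ] axis 141.0 size [33. 15.]
2590 [316. 258.] mean [ 569.9 -331.1] bbox-mid [ 570.8 -331.7] axis 141.0 size [62. 24.]
92 [283. 294.] mean [ 576.1 -367. ] bbox-mid [ 575.8 -366.4] axis 135.0 size [11.  7.]
90 [350. 293.] mean [ 606.2 -329.5] bbox-mid [ 605.7 -329.3] axis 147.0 size [11.  6.]
```

View pics/w9.png

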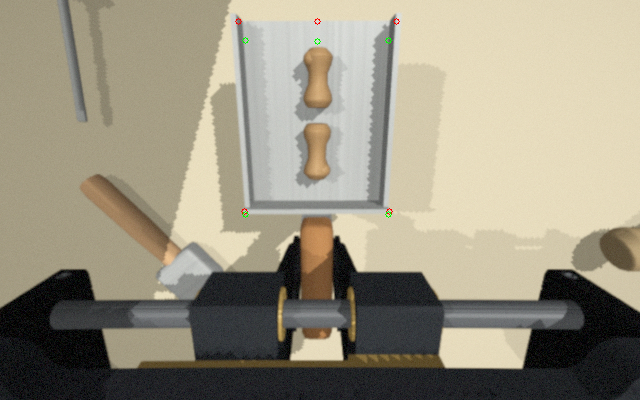

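>>> {"method": "move_arm", "body": {
  "moves": [0,0,-0.15,0,0.06,0.076,-0.15,0,0.14,0.18,-0.1,0,0.2,0.256,0,0,0.2,0.256,0,0,0.2,0.256,0,0,0.2,0.256,0,0,0.2,0.256,0,0,0.2,0.256,0,0,0.12,0.154,0,0]
}}

```text
t: 32.6
eef_pos: [562.0, 53.6, 117.5]
tcp_rot: [3.141, -0.0, 2.463]
ft_force: [-0.6, -0.4, -2.6]
opening: 0.188
grip_force: 30.0
```

>>> {"method": "move_arm", "body": {
  "moves": [0.045,0.058,0,0,0,0,0,0.05,0,0,0,0.1,0,0,0,0.1,0,0,0,0.1,0,0,0,0.1,0,0,0,0.1,0,0,0,0.1,0,0,0,0.1,0,0,0,0.1]
}}

```text
t: 33.85
eef_pos: [562.7, 61.3, 117.2]
tcp_rot: [-3.141, 0.0, 1.12]
ft_force: [-0.1, 0.5, -2.7]
opening: 0.186
grip_force: 30.0
```

>>> {"method": "move_arm", "body": {
  "moves": [0,0,0,0.1,0,0,0,0.1,0,0,0,0.05,0,0,0,0]
}}

```text
t: 34.35
eef_pos: [562.7, 61.4, 117.2]
tcp_rot: [-3.141, 0.0, 0.733]
ft_force: [-0.4, 0.5, -2.6]
opening: 0.184
grip_force: 30.0
```

Run:
```python
from h import *
s=st();to(562.9,61.9,85,np.pi/4)
i=viewer.camera_info('wrist');im=viewer.read_camera('wrist');cv2.imwrite('pics/w10.png',im[:,:,::-1])
bone(i,im,s['eef_pos'][2]+6,(250,30,390,240))
```

```text
34.35 [562.7  61.4 117.2] [-3.141  0.     0.733] open 17.5 grip 30.0 F [-0.4  0.5 -2.6]
shift [ 0.003 -0.002  0.215] turn -0.033 alt 1.967
1251 [316.  78.] mean [637.2 126.7] bbox-mid [637.1 126.6] axis 41.0 size [31. 15.]
1092 [315. 150.] mean [605.9  99.2] bbox-mid [605.6  98.6] axis 42.0 size [33. 15.]
662 [316. 229.] mean [567.6  63.8] bbox-mid [567.8  64.1] axis 133.0 size [23. 15.]
```

>>> {"method": "move_arm", "body": {
  "moves": [-0.069,-0.027,0.1,0,0,0,0.1,0,0,0,0.05,0,0,0,0,0]
}}

```text
t: 34.9
eef_pos: [552.7, 57.8, 79.0]
tcp_rot: [-3.141, 0.001, 0.734]
ft_force: [-0.2, 0.3, -2.6]
opening: 0.188
grip_force: 30.0
```

>>> {"method": "move_arm", "body": {
  "moves": [0,0,0.012,0,0,0,0,0]
}}

```text
t: 35.15
eef_pos: [552.8, 57.8, 77.9]
tcp_rot: [3.141, -0.0, 0.733]
ft_force: [0.7, 1.3, -2.0]
opening: 0.182
grip_force: 30.0
```

>>> {"method": "move_arm", "body": {
  "moves": [0,0,0.01,0,0,0,0,0]
}}

```text
t: 35.4
eef_pos: [552.8, 57.8, 77.1]
tcp_rot: [3.141, -0.001, 0.733]
ft_force: [-3.3, -1.1, 6.1]
opening: 0.184
grip_force: 30.0
```

>>> {"method": "move_arm", "body": {
  "moves": [0,0,-0.02,0,0.055,0,0,0,0,0,0.01,0,0,0,0.01,0,0,0,0,0]
}}

```text
t: 36.02
eef_pos: [559.0, 63.5, 77.0]
tcp_rot: [3.141, -0.001, 0.733]
ft_force: [-2.8, 1.2, 9.5]
opening: 0.185
grip_force: 30.0
```

>>> {"method": "move_arm", "body": {
  "claw": 30,
  "moves": [0,0,0,0,0,0,0,0,0,0,0,0,0,0,0,0]
}}

```text
t: 36.52
eef_pos: [558.7, 63.3, 76.1]
tcp_rot: [-3.141, 0.0, 0.733]
ft_force: [0.3, 0.2, 0.9]
opening: 0.316
grip_force: 0.0
```

Run:
```python
from h import *
s=st()
i=viewer.camera_info('wrist');im=viewer.read_camera('wrist');cv2.imwrite('pics/w11.png',im[:,:,::-1])
bone(i,im,s['eef_pos'][2]+6,(250,0,390,290))
```

```text
36.52 [558.7  63.3  76.1] [-3.141  0.     0.733] open 30.1 grip 0.0 F [0.3 0.2 0.9]
1296 [317.  75.] mean [634.5 129.2] bbox-mid [634.5 129.2] axis 41.0 size [32. 15.]
1105 [315. 149.] mean [602.7 101.5] bbox-mid [602.2 101.1] axis 42.0 size [34. 15.]
2190 [316. 253.] mean [550.1  53.4] bbox-mid [549.9  53.1] axis 43.0 size [54. 21.]
```

>>> {"method": "move_arm", "body": {
  "moves": [0,0,-0.093,0,-0.18,0,0,0,-0.187,0,0,0,0,0,0,0]
}}

```text
t: 37.08
eef_pos: [517.2, 25.7, 91.2]
tcp_rot: [3.141, -0.0, 0.732]
ft_force: [1.1, -0.3, 0.3]
opening: 0.311
grip_force: 0.0
```

>>> {"method": "move_arm", "body": {
  "claw": 8,
  "moves": [0,0,0,0,0,0,0,0,0,0,0,0,0,0,0,0,0,0,0,0]
}}

```text
t: 37.7
eef_pos: [518.0, 26.6, 90.1]
tcp_rot: [-3.142, -0.0, 0.733]
ft_force: [1.1, 0.7, -0.9]
opening: 0.163
grip_force: 30.0
```

>>> {"method": "move_arm", "body": {
  "moves": [0,0,-0.04,0,0,0,-0.05,0,0,0,0,0]
}}

```text
t: 38.08
eef_pos: [517.9, 26.3, 104.4]
tcp_rot: [3.141, -0.0, 0.733]
ft_force: [-1.5, -0.8, -0.4]
opening: 0.163
grip_force: 30.0
```

```bash
cat >> h.py <<'E'
def tilt(P=None,guess=None):
    "fit scoop tilt from pan wall/bone pixels: bones' image centroids vs model; a = handle offset of TCP from scoop_grip"
    s=st();i=viewer.camera_info('wrist');im=viewer.read_camera('wrist')
    hsv=cv2.cvtColor(im,cv2.COLOR_RGB2HSV);H,S,V=[hsv[:,:,k].astype(int) for k in range(3)]
    m=((S>100)&(H>4)&(H<22)&(V>15)).astype('uint8');m[:,:240]=0;m[:,400:]=0;m[290:]=0
    n,l,q,c=cv2.connectedComponentsWithStats(m)
    print([(int(q[k,4]),q[k,:4].tolist()) for k in range(1,n) if q[k,4]>80])
    return s,i,im
E
python3 - <<'E'
from h import *
s,i,im=tilt();cv2.imwrite('pics/w12.png',im[:,:,::-1])
E
```

```text
38.08 [517.9  26.3 104.4] [ 3.141 -0.     0.733] open 15.5 grip 30.0 F [-1.5 -0.8 -0.4]
[(442, [304, 0, 26, 21]), (1129, [304, 34, 24, 59]), (3767, [300, 119, 33, 126])]
```

```bash
cat >> h.py <<'E'
# scoop model in x-z plane: nose at s_n (along heading from tub), tilt th; returns world points
TUB=np.array([614.5,113.5])
def scoop_pts(yaw,lat,nose_s,nose_z,th):
    u=np.array([np.cos(yaw),np.sin(yaw)]);v=np.array([-u[1],u[0]]);a=np.radians(th)
    def P(x,z): # x behind nose negative, z above underside
        X=nose_s+x*np.cos(a)+z*np.sin(a); Z=nose_z-x*np.sin(a)+z*np.cos(a)
        return np.r_[TUB+u*X+v*lat,Z]
    return dict(hfront=P(-107,52),hrear=P(-180,52),A=P(-55-15,11),B=P(-30,11),back=P(-110,22),nose=P(0,3))
E
python3 - <<'E'
from h import *
i=viewer.camera_info('wrist')
for nz,th in((72,0),(86,0),(72,5),(72,8)):
    p=scoop_pts(.733,0,54,nz,th);print(nz,th,{k:w2pix(i,[q])[0].round(0).tolist() for k,q in p.items()})
E
```

```text
72 0 {'hfront': [313.0, 118.0], 'hrear': [314.0, 239.0], 'A': [314.0, 56.0], 'B': [314.0, -17.0], 'back': [314.0, 121.0], 'nose': [314.0, -72.0]}
86 0 {'hfront': [313.0, 119.0], 'hrear': [313.0, 249.0], 'A': [314.0, 53.0], 'B': [314.0, -26.0], 'back': [314.0, 122.0], 'nose': [314.0, -85.0]}
72 5 {'hfront': [313.0, 109.0], 'hrear': [313.0, 242.0], 'A': [314.0, 52.0], 'B': [314.0, -21.0], 'back': [314.0, 118.0], 'nose': [314.0, -72.0]}
72 8 {'hfront': [313.0, 102.0], 'hrear': [313.0, 242.0], 'A': [314.0, 50.0], 'B': [314.0, -23.0], 'back': [314.0, 115.0], 'nose': [314.0, -73.0]}
```

View pics/w12.png

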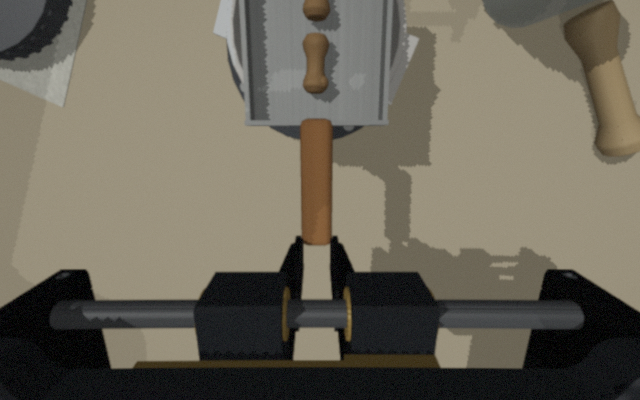

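>>> {"method": "move_arm", "body": {
  "moves": [0,0,-0.05,0,0,0,-0.05,0,0,0,0,0]
}}

```text
t: 38.5
eef_pos: [518.0, 26.4, 119.3]
tcp_rot: [3.141, -0.001, 0.733]
ft_force: [-0.7, -0.8, 0.1]
opening: 0.161
grip_force: 30.0
```

Run:
```python
from h import *
s,i,im=tilt();cv2.imwrite('pics/w13.png',im[:,:,::-1])
for ns,nz,th in((52,72,0),(48,72,5),(48,72,8),(45,72,8),(45,72,10)):
    p=scoop_pts(.733,0,ns,nz,th);print(ns,nz,th,{k:w2pix(i,[q])[0].round(0).tolist()[1] for k,q in p.items()})
```

```text
38.5 [518.   26.4 119.3] [ 3.141e+00 -1.000e-03  7.330e-01] open 15.3 grip 30.0 F [-0.7 -0.8  0.1]
[(620, [304, 0, 24, 34]), (1008, [304, 45, 24, 56]), (3633, [300, 121, 32, 124])]
52 72 0 {'hfront': 121.0, 'hrear': 233.0, 'A': 63.0, 'B': -4.0, 'back': 123.0, 'nose': -55.0}
48 72 5 {'hfront': 120.0, 'hrear': 241.0, 'A': 66.0, 'B': -0.0, 'back': 127.0, 'nose': -47.0}
48 72 8 {'hfront': 114.0, 'hrear': 241.0, 'A': 64.0, 'B': -3.0, 'back': 124.0, 'nose': -48.0}
45 72 8 {'hfront': 120.0, 'hrear': 246.0, 'A': 69.0, 'B': 3.0, 'back': 129.0, 'nose': -42.0}
45 72 10 {'hfront': 116.0, 'hrear': 246.0, 'A': 67.0, 'B': 1.0, 'back': 127.0, 'nose': -42.0}
```

>>> {"method": "move_arm", "body": {
  "moves": [-0.04,0,0,0,-0.04,0,0,0,-0.03,0,0,0,0,0,0,0]
}}

```text
t: 39.05
eef_pos: [505.2, 15.1, 118.7]
tcp_rot: [-3.141, 0.0, 0.733]
ft_force: [0.4, 0.1, -0.1]
opening: 0.157
grip_force: 29.8
```

Run:
```python
from h import *
s,i,im=tilt();cv2.imwrite('pics/w14.png',im[:,:,::-1])
for ns,nz,th in((28,72,10),(28,65,12),(28,58,14),(28,58,17)):
    p=scoop_pts(.733,0,ns,nz,th);print(ns,nz,th,{k:w2pix(i,[q])[0].round(0).tolist()[1] for k,q in p.items()})
```

```text
39.05 [505.2  15.1 118.7] [-3.141  0.     0.733] open 15.0 grip 29.8 F [ 0.4  0.1 -0.1]
[(616, [304, 0, 23, 36]), (937, [303, 49, 23, 53]), (3590, [300, 122, 34, 124])]
28 72 10 {'hfront': 116.0, 'hrear': 246.0, 'A': 67.0, 'B': 1.0, 'back': 127.0, 'nose': -43.0}
28 65 12 {'hfront': 111.0, 'hrear': 241.0, 'A': 66.0, 'B': 3.0, 'back': 125.0, 'nose': -39.0}
28 58 14 {'hfront': 106.0, 'hrear': 235.0, 'A': 66.0, 'B': 5.0, 'back': 122.0, 'nose': -34.0}
28 58 17 {'hfront': 98.0, 'hrear': 232.0, 'A': 63.0, 'B': 2.0, 'back': 118.0, 'nose': -35.0}
```

>>> {"method": "move_arm", "body": {
  "moves": [0,0,0.02,0,0.03,0,0,0,0.04,0,-0.02,0,0.04,0,-0.03,0,0,0,0,0]
}}

```text
t: 39.72
eef_pos: [515.0, 24.9, 123.4]
tcp_rot: [-3.139, 0.007, 0.735]
ft_force: [-17.1, -16.0, 10.7]
opening: 0.162
grip_force: 30.1
```

Run:
```python
from h import *
s,i,im=tilt();cv2.imwrite('pics/w15.png',im[:,:,::-1])
for ns,nz,th in((31,72,10),(31,60,14),(31,50,20),(31,45,25)):
    p=scoop_pts(.733,0,ns,nz,th);print(ns,nz,th,{k:w2pix(i,[q])[0].round(0).tolist()[1] for k,q in p.items()})
```

```text
39.73 [515.   24.9 123.4] [-3.139  0.007  0.735] open 15.4 grip 30.1 F [-17.1 -16.   10.7]
[(783, [306, 0, 23, 45]), (894, [304, 57, 23, 53]), (3510, [302, 128, 32, 122])]
31 72 10 {'hfront': 136.0, 'hrear': 260.0, 'A': 85.0, 'B': 21.0, 'back': 144.0, 'nose': -22.0}
31 60 14 {'hfront': 126.0, 'hrear': 250.0, 'A': 83.0, 'B': 23.0, 'back': 138.0, 'nose': -16.0}
31 50 20 {'hfront': 110.0, 'hrear': 238.0, 'A': 78.0, 'B': 22.0, 'back': 130.0, 'nose': -11.0}
31 45 25 {'hfront': 96.0, 'hrear': 226.0, 'A': 73.0, 'B': 20.0, 'back': 122.0, 'nose': -9.0}
```

>>> {"method": "move_arm", "body": {
  "moves": [0,0,-0.05,0,0.02,0,-0.03,0,0.03,0,-0.03,0,0.03,0,-0.03,0,0,0,0,0]
}}

```text
t: 40.4
eef_pos: [527.2, 34.9, 144.4]
tcp_rot: [3.141, -0.0, 0.734]
ft_force: [0.9, 1.3, -1.6]
opening: 0.157
grip_force: 29.8
```

Run:
```python
from h import *
s,i,im=tilt();cv2.imwrite('pics/w16.png',im[:,:,::-1])
for ns,nz,th in((31,65,14),(31,60,20),(31,50,25),(31,45,30)):
    p=scoop_pts(.733,0,ns,nz,th);print(ns,nz,th,{k:w2pix(i,[q])[0].round(0).tolist()[1] for k,q in p.items()})
```

```text
40.4 [527.2  34.9 144.4] [ 3.141 -0.     0.734] open 15.0 grip 29.8 F [ 0.9  1.3 -1.6]
[(618, [308, 36, 19, 43]), (680, [305, 86, 21, 45]), (3205, [301, 136, 33, 115])]
31 65 14 {'hfront': 149.0, 'hrear': 261.0, 'A': 106.0, 'B': 53.0, 'back': 158.0, 'nose': 17.0}
31 60 20 {'hfront': 136.0, 'hrear': 254.0, 'A': 102.0, 'B': 50.0, 'back': 151.0, 'nose': 18.0}
31 50 25 {'hfront': 123.0, 'hrear': 240.0, 'A': 97.0, 'B': 49.0, 'back': 143.0, 'nose': 21.0}
31 45 30 {'hfront': 109.0, 'hrear': 227.0, 'A': 92.0, 'B': 47.0, 'back': 135.0, 'nose': 22.0}
```

>>> {"method": "move_arm", "body": {
  "moves": [0.04,0,-0.03,0,0.04,0,-0.03,0,0.05,0,-0.03,0,0.05,0,-0.03,0,0,0,0,0]
}}

```text
t: 41.08
eef_pos: [547.3, 52.9, 162.5]
tcp_rot: [3.141, -0.001, 0.734]
ft_force: [0.1, 0.2, -1.7]
opening: 0.148
grip_force: 29.7
```

Run:
```python
from h import *
s,i,im=tilt();cv2.imwrite('pics/w17.png',im[:,:,::-1])
for ns,nz,th in((28,55,25),(31,45,30),(31,35,35),(31,35,40)):
    p=scoop_pts(.733,0,ns,nz,th);print(ns,nz,th,{k:w2pix(i,[q])[0].round(0).tolist()[1] for k,q in p.items()})
```

```text
41.08 [547.3  52.9 162.5] [ 3.141e+00 -1.000e-03  7.340e-01] open 14.1 grip 29.7 F [ 0.1  0.2 -1.7]
[(742, [315, 42, 19, 59]), (2846, [301, 149, 32, 108])]
28 55 25 {'hfront': 167.0, 'hrear': 274.0, 'A': 136.0, 'B': 91.0, 'back': 180.0, 'nose': 63.0}
31 45 30 {'hfront': 149.0, 'hrear': 256.0, 'A': 127.0, 'B': 85.0, 'back': 168.0, 'nose': 61.0}
31 35 35 {'hfront': 136.0, 'hrear': 239.0, 'A': 122.0, 'B': 83.0, 'back': 158.0, 'nose': 62.0}
31 35 40 {'hfront': 123.0, 'hrear': 225.0, 'A': 117.0, 'B': 80.0, 'back': 150.0, 'nose': 62.0}
```

>>> {"method": "move_arm", "body": {
  "moves": [0.05,0,-0.03,0,0.05,0,-0.03,0,0.06,0,-0.03,0,0,0,0,0]
}}

```text
t: 41.62
eef_pos: [565.4, 69.0, 176.2]
tcp_rot: [3.141, -0.001, 0.734]
ft_force: [-0.2, 1.0, -0.2]
opening: 0.091
grip_force: 0.0
```

Run:
```python
from h import *
s,i,im=tilt();cv2.imwrite('pics/w18.png',im[:,:,::-1])
for ns,nz,th in((31,45,30),(31,40,40),(31,35,45)):
    p=scoop_pts(.733,0,ns,nz,th);print(ns,nz,th,{k:w2pix(i,[q])[0].round(0).tolist()[1] for k,q in p.items()})
```

```text
41.62 [565.4  69.  176.2] [ 3.141e+00 -1.000e-03  7.340e-01] open 8.7 grip 0.0 F [-0.2  1.  -0.2]
[(191, [315, 79, 16, 16]), (165, [318, 99, 15, 15]), (2220, [308, 158, 29, 93])]
31 45 30 {'hfront': 179.0, 'hrear': 278.0, 'A': 153.0, 'B': 113.0, 'back': 193.0, 'nose': 90.0}
31 40 40 {'hfront': 156.0, 'hrear': 255.0, 'A': 144.0, 'B': 108.0, 'back': 179.0, 'nose': 89.0}
31 35 45 {'hfront': 143.0, 'hrear': 237.0, 'A': 139.0, 'B': 106.0, 'back': 169.0, 'nose': 89.0}
```

>>> {"method": "move_arm", "body": {
  "claw": 36,
  "moves": [0,0,-0.1,0,0,0,0,0,0,0,0,0,0,0,0,0]
}}

```text
t: 42.18
eef_pos: [564.5, 68.5, 190.5]
tcp_rot: [-3.141, 0.0, 0.733]
ft_force: [0.0, -0.3, -0.2]
opening: 0.371
grip_force: 0.0
```

Run:
```python
from h import *
s,i,im=tilt()
a=im[0:300,170:470,::-1]
sc=viewer.read_camera('scene')[150:290,180:460,::-1]; tp=viewer.read_camera('top')[120:260,200:480,::-1]
r=np.vstack([cv2.resize(sc,(440,220),interpolation=2),cv2.resize(tp,(440,220),interpolation=2)])
o=np.hstack([cv2.resize(a,(355,440)),r]) if 0 else np.hstack([cv2.resize(a,(355,440)),r])
cv2.imwrite('pics/c1.png',cv2.convertScaleAbs(o,alpha=1.5)); cv2.imwrite('pics/w19.png',im[:,:,::-1])
```

```text
42.17 [564.5  68.5 190.5] [-3.141  0.     0.733] open 35.2 grip 0.0 F [ 0.  -0.3 -0.2]
[(157, [316, 79, 14, 15]), (135, [318, 99, 13, 13]), (2025, [308, 154, 28, 87])]
```

View pics/c1.png

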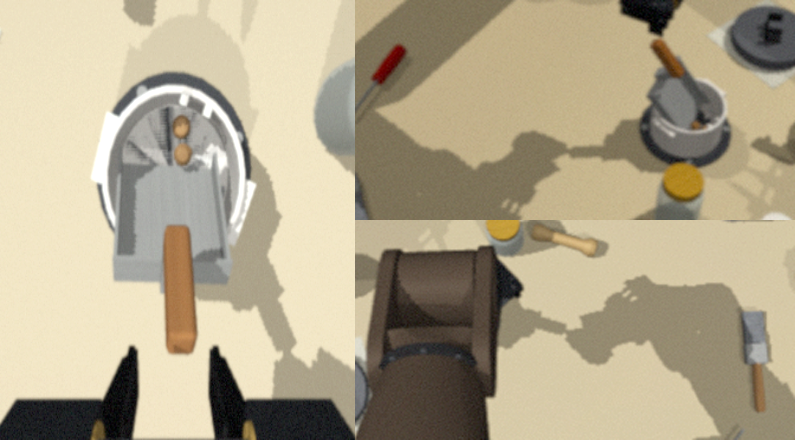

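Run:
```python
from h import *
from scipy.optimize import least_squares
i=viewer.camera_info('wrist')
def f(x,full=False):
    p=scoop_pts(.733,x[3],x[0],x[1],x[2]);q={k:w2pix(i,[p[k]])[0] for k in p}
    return [q['hfront'][1]-154,q['hrear'][1]-228,(q['nose'][1]-112)*.6,(q['hfront'][0]-321)*.3,(q['hrear'][0]-321)*.3]
for t0 in(30,50):
    r=least_squares(f,[20,20,t0,0]);print(r.x.round(1),r.fun.round(1))
x=r.x;a=np.radians(x[2])
for n,xx in(('grip',-140),('gripfront+10',-130),('rear',-180)):
    X=x[0]+xx*np.cos(a)+42*np.sin(a);Z=x[1]-xx*np.sin(a)+42*np.cos(a)
    u=np.array([np.cos(.733),np.sin(.733)]);v=np.array([-u[1],u[0]])
    w=TUB+u*X+v*x[3];print(n,w.round(1),round(Z,1));to(w[0],w[1],Z-30)
```

```text
[ 6.6 -0.3 49.1 -5.4] [ 0.  -0.  -0.  -0.1  0.1]
[ 6.6 -0.3 49.1 -5.4] [ 0.  -0.  -0.  -0.1  0.1]
grip [578.5  73.9] 133.0
shift [0.093 0.036 0.583] 
gripfront+10 [583.4  78.3] 125.4
shift [0.136 0.036 0.634] 
rear [559.1  56.4] 163.2
shift [-0.082  0.036  0.382]
```

>>> {"method": "move_arm", "body": {
  "claw": 48,
  "moves": [0.028,0.036,0,0,0,0,0.1,0,0,0,0.15,0,0,0,0.15,0,0,0,0.1,0,0,0,0.07,0,0,0,0,0]
}}

```text
t: 43.2
eef_pos: [571.2, 67.4, 104.5]
tcp_rot: [-3.141, 0.001, 0.733]
ft_force: [-0.0, 0.5, 0.0]
opening: 0.505
grip_force: 0.0
```

>>> {"method": "move_arm", "body": {
  "claw": 8,
  "moves": [0,0,0,0,0,0,0,0,0,0,0,0,0,0,0,0,0,0,0,0,0,0,0,0]
}}

```text
t: 43.95
eef_pos: [570.5, 68.0, 105.0]
tcp_rot: [-3.14, 0.001, 0.733]
ft_force: [-3.7, 4.9, 1.2]
opening: 0.19
grip_force: 29.7
```

>>> {"method": "move_arm", "body": {
  "moves": [0,0,-0.05,0,0,0,-0.1,0,0,0,-0.15,0,0,0,-0.15,0,0,0,-0.15,0,0,0,0,0]
}}

```text
t: 44.7
eef_pos: [572.4, 67.1, 197.5]
tcp_rot: [3.138, -0.003, 0.733]
ft_force: [0.2, 0.7, -2.0]
opening: 0.189
grip_force: 30.0
```

Run:
```python
from h import *
s,i,im=tilt();cv2.imwrite('pics/w20.png',im[:,:,::-1])
for ns,nz,th in((7,90,49),(7,90,40),(7,90,30),(7,90,55)):
    p=scoop_pts(.733,-3,ns,nz,th);print(ns,nz,th,{k:w2pix(i,[q])[0].round(0).tolist() for k,q in p.items()})
```

```text
44.7 [572.4  67.1 197.5] [ 3.138e+00 -3.000e-03  7.330e-01] open 18.0 grip 30.0 F [ 0.2  0.7 -2. ]
[(160, [310, 85, 14, 15]), (148, [313, 101, 14, 14]), (3766, [296, 184, 42, 106])]
7 90 49 {'hfront': [309.0, 181.0], 'hrear': [307.0, 298.0], 'A': [310.0, 174.0], 'B': [310.0, 137.0], 'back': [309.0, 209.0], 'nose': [311.0, 119.0]}
7 90 40 {'hfront': [309.0, 205.0], 'hrear': [308.0, 322.0], 'A': [310.0, 183.0], 'B': [311.0, 142.0], 'back': [310.0, 224.0], 'nose': [311.0, 120.0]}
7 90 30 {'hfront': [309.0, 225.0], 'hrear': [309.0, 334.0], 'A': [310.0, 190.0], 'B': [311.0, 147.0], 'back': [310.0, 234.0], 'nose': [311.0, 120.0]}
7 90 55 {'hfront': [308.0, 163.0], 'hrear': [306.0, 273.0], 'A': [310.0, 167.0], 'B': [310.0, 133.0], 'back': [309.0, 197.0], 'nose': [311.0, 119.0]}
```

>>> {"method": "move_arm", "body": {
  "moves": [0.09,0,-0.03,0,0.1,0,0,0,0.09,0,0,0,0,0,0.08,0,0,0,0.06,0,0,0,0.03,0,0,0,0,0]
}}

```text
t: 45.62
eef_pos: [602.3, 95.3, 173.8]
tcp_rot: [-3.141, 0.0, 0.733]
ft_force: [1.1, -1.1, -1.9]
opening: 0.189
grip_force: 30.0
```

>>> {"method": "move_arm", "body": {
  "moves": [0,0,0.03,0,0,0,0.03,0,0,0,0,0]
}}

```text
t: 46.0
eef_pos: [602.4, 95.5, 164.9]
tcp_rot: [-3.141, 0.0, 0.733]
ft_force: [0.3, 1.1, -2.1]
opening: 0.186
grip_force: 30.0
```

Run:
```python
from h import *
from scipy.optimize import least_squares
s,i,im=tilt();cv2.imwrite('pics/w21.png',im[:,:,::-1])
g=cv2.cvtColor(im,cv2.COLOR_RGB2GRAY);print('col profile x=290',g[20:200:6,290].tolist());print('x=340',g[20:200:6,340].tolist())
for ns,nz,th in((49,60,49),(49,62,45),(49,66,40),(49,70,55)):
    p=scoop_pts(.733,-3,ns,nz,th);print(ns,nz,th,{k:w2pix(i,[q])[0].round(0).tolist() for k,q in p.items()})
```

```text
46.0 [602.4  95.5 164.9] [-3.141  0.     0.733] open 17.7 grip 30.0 F [ 0.3  1.1 -2.1]
[(3755, [296, 184, 42, 106])]
col profile x=290 [111, 110, 106, 104, 106, 100, 110, 156, 146, 144, 142, 143, 143, 57, 47, 43, 185, 122, 122, 123, 121, 122, 120, 120, 122, 118, 120, 122, 119, 120]
x=340 [152, 143, 140, 139, 142, 141, 141, 141, 142, 144, 142, 143, 145, 107, 57, 60, 72, 121, 119, 119, 121, 121, 123, 121, 123, 121, 125, 122, 123, 124]
49 60 49 {'hfront': [310.0, 181.0], 'hrear': [308.0, 300.0], 'A': [311.0, 173.0], 'B': [312.0, 136.0], 'back': [311.0, 210.0], 'nose': [312.0, 118.0]}
49 62 45 {'hfront': [310.0, 193.0], 'hrear': [309.0, 315.0], 'A': [311.0, 178.0], 'B': [312.0, 139.0], 'back': [311.0, 218.0], 'nose': [312.0, 119.0]}
49 66 40 {'hfront': [310.0, 208.0], 'hrear': [309.0, 331.0], 'A': [311.0, 184.0], 'B': [312.0, 142.0], 'back': [311.0, 227.0], 'nose': [312.0, 119.0]}
49 70 55 {'hfront': [309.0, 165.0], 'hrear': [307.0, 287.0], 'A': [311.0, 169.0], 'B': [312.0, 133.0], 'back': [310.0, 202.0], 'nose': [312.0, 118.0]}
```

Run:
```python
from h import *
i=viewer.camera_info('wrist');im=cv2.imread('pics/w21.png');g=cv2.cvtColor(im,cv2.COLOR_BGR2GRAY)
u=np.array([np.cos(.733),np.sin(.733)]);v=np.array([-u[1],u[0]])
for X,Y in((55,0),(60,0),(50,22),(55,22),(50,-22),(55,-22)):
    print(X,Y,w2pix(i,[np.r_[TUB+u*X+v*Y,72]])[0].round(1))
for c in(270,290,312,335,355):print(c,g[92:130,c].tolist())
```

```text
55 0 [308.7 114.6]
60 0 [308.7 108.8]
50 22 [284.4 120.3]
55 22 [284.3 114.5]
50 -22 [333.  120.4]
55 -22 [333.1 114.6]
270 [143, 143, 142, 141, 140, 144, 140, 142, 141, 143, 144, 143, 139, 129, 109, 86, 65, 60, 63, 56, 59, 60, 61, 59, 60, 61, 61, 75, 80, 82, 80, 81, 80, 77, 80, 76, 80, 78]
290 [143, 143, 135, 103, 72, 60, 57, 59, 55, 59, 57, 57, 47, 57, 56, 51, 51, 42, 43, 39, 83, 141, 177, 186, 185, 180, 168, 144, 124, 122, 122, 124, 123, 123, 122, 123, 122, 122]
312 [98, 67, 63, 60, 58, 56, 59, 58, 60, 56, 60, 52, 56, 59, 56, 56, 67, 101, 140, 167, 175, 175, 173, 153, 108, 64, 62, 93, 114, 123, 122, 122, 122, 124, 123, 121, 121, 121]
335 [141, 144, 139, 131, 95, 68, 56, 60, 59, 60, 58, 58, 55, 54, 57, 60, 56, 56, 61, 59, 59, 65, 100, 150, 175, 182, 179, 157, 136, 124, 125, 124, 124, 124, 125, 125, 123, 123]
355 [143, 141, 141, 142, 144, 142, 143, 141, 143, 143, 141, 143, 142, 145, 140, 123, 98, 69, 58, 58, 57, 58, 57, 60, 59, 54, 69, 97, 114, 122, 123, 122, 121, 123, 121, 120, 121, 123]
```

>>> {"method": "move_arm", "body": {
  "moves": [0,0,0.02,0,0,0,0.02,0,0,0,0,0]
}}

```text
t: 46.42
eef_pos: [602.5, 95.5, 158.9]
tcp_rot: [-3.141, 0.0, 0.733]
ft_force: [0.3, -1.0, -1.6]
opening: 0.187
grip_force: 30.0
```

>>> {"method": "move_arm", "body": {
  "moves": [0,0,0.02,0,0,0,0.02,0,0,0,0.02,0,0,0,0,0]
}}

```text
t: 46.92
eef_pos: [602.6, 94.8, 154.1]
tcp_rot: [3.139, -0.002, 0.733]
ft_force: [-14.5, -6.3, 32.0]
opening: 0.185
grip_force: 30.0
```

>>> {"method": "move_arm", "body": {
  "moves": [-0.03,0,0,0,-0.04,0,0.01,0,-0.04,0,0.02,0,-0.03,0,0.02,0,0,0,0,0]
}}

```text
t: 47.55
eef_pos: [586.8, 81.1, 143.0]
tcp_rot: [3.141, -0.0, 0.733]
ft_force: [-2.7, -0.7, 6.2]
opening: 0.187
grip_force: 30.0
```

```bash
cat >> h.py <<'E'
def shot(f,cols=(312,)):
    s,i,im=tilt();cv2.imwrite(f'pics/{f}.png',im[:,:,::-1]);g=cv2.cvtColor(im,cv2.COLOR_RGB2GRAY)
    u=np.array([np.cos(.733),np.sin(.733)]);e=s['eef_pos'][:2]-TUB;print('TCP X',(e@u).round(1))
    for X in(32,55,60):print(X,w2pix(i,[np.r_[TUB+u*X,72]])[0].round(0),end=' ')
    for c in cols:print('\n',c,g[0:180:3,c].tolist())
    return s,i,im
E
python3 -c "
from h import *
shot('w22')"
```

```text
47.55 [586.8  81.1 143. ] [ 3.141 -0.     0.733] open 17.8 grip 30.0 F [-2.7 -0.7  6.2]
[(4073, [295, 179, 43, 111])]
TCP X -42.3
32 [308. 117.] 55 [308.  88.] 60 [308.  81.] 
 312 [152, 152, 155, 152, 153, 155, 153, 154, 149, 141, 142, 140, 140, 141, 142, 143, 141, 139, 141, 143, 141, 140, 138, 78, 60, 61, 58, 62, 169, 166, 93, 122, 126, 126, 129, 127, 123, 126, 124, 126, 126, 125, 124, 122, 126, 124, 123, 123, 125, 124, 124, 125, 125, 125, 125, 124, 125, 123, 124, 106]
```

>>> {"method": "move_arm", "body": {
  "moves": [-0.03,0,0.03,0,-0.03,0,0.04,0,-0.03,0,0.04,0,-0.025,0,0.04,0,0,0,0,0]
}}

```text
t: 48.22
eef_pos: [573.3, 68.7, 120.7]
tcp_rot: [3.141, 0.002, 0.733]
ft_force: [-7.0, -4.7, 10.4]
opening: 0.189
grip_force: 30.0
```

```bash
python3 -c "
from h import *
shot('w23')"
```

```text
48.23 [573.3  68.7 120.7] [3.141e+00 2.000e-03 7.330e-01] open 18.0 grip 30.0 F [-7.  -4.7 10.4]
[(4081, [296, 182, 42, 108])]
TCP X -60.6
32 [307.  93.] 55 [306.  59.] 60 [306.  52.] 
 312 [138, 138, 137, 137, 137, 139, 139, 139, 139, 137, 138, 137, 139, 139, 136, 63, 59, 60, 136, 182, 159, 128, 127, 128, 129, 125, 127, 128, 128, 126, 125, 127, 126, 126, 127, 125, 127, 126, 128, 125, 127, 128, 126, 128, 127, 126, 126, 128, 123, 125, 127, 128, 127, 125, 128, 127, 128, 129, 131, 129]
```

>>> {"method": "move_arm", "body": {
  "moves": [-0.03,0,0.04,0,-0.03,0,0.05,0,-0.03,0,0.05,0,-0.02,0,0.05,0,-0.01,0,0.05,0,0,0,0.04,0,0,0,0,0]
}}

```text
t: 49.15
eef_pos: [561.0, 58.0, 77.7]
tcp_rot: [-3.141, -0.0, 0.733]
ft_force: [0.8, -0.4, -0.6]
opening: 0.189
grip_force: 30.0
```

```bash
python3 -c "
from h import *
s,i,im=shot('w24')
for ns,nz,th in((55,72,0),(55,72,4)):
    p=scoop_pts(.733,-2,ns,nz,th);print(ns,nz,th,{k:w2pix(i,[q])[0].round(0).tolist() for k,q in p.items()})
"
```

```text
49.15 [561.   58.   77.7] [-3.141 -0.     0.733] open 18.0 grip 30.0 F [ 0.8 -0.4 -0.6]
[(4321, [295, 182, 43, 108])]
TCP X -76.9
32 [305.  62.] 55 [304.  18.] 60 [304.   8.] 
 312 [125, 125, 130, 128, 128, 127, 128, 125, 130, 127, 129, 129, 126, 128, 130, 129, 128, 127, 131, 129, 131, 130, 132, 131, 127, 132, 130, 129, 132, 131, 133, 131, 133, 131, 131, 132, 132, 133, 132, 135, 134, 134, 134, 132, 135, 134, 137, 136, 137, 137, 137, 135, 136, 138, 139, 135, 137, 134, 139, 138]
55 72 0 {'hfront': [307.0, 223.0], 'hrear': [308.0, 338.0], 'A': [308.0, 143.0], 'B': [308.0, 73.0], 'back': [308.0, 210.0], 'nose': [308.0, 17.0]}
55 72 4 {'hfront': [306.0, 221.0], 'hrear': [307.0, 348.0], 'A': [308.0, 142.0], 'B': [308.0, 71.0], 'back': [308.0, 212.0], 'nose': [308.0, 17.0]}
```

```bash
python3 -c "
from h import *
i=viewer.camera_info('wrist');im=cv2.imread('pics/w24.png');g=cv2.cvtColor(im,cv2.COLOR_BGR2GRAY)
for x,th in((-155,0),(-155,6),(-155,12),(-145,0),(-145,6)):
    a=np.radians(th);ns=-76.9-(x*np.cos(a)+42*np.sin(a));nz=77.7+37-(-x*np.sin(a)+42*np.cos(a))
    u=np.array([np.cos(.733),np.sin(.733)]);v=np.array([-u[1],u[0]])
    P=lambda X,Y,Z:np.r_[TUB+u*(ns+X*np.cos(a)+Z*np.sin(a))+v*(Y-2),nz-X*np.sin(a)+Z*np.cos(a)]
    print(x,th,round(nz),'hfront',w2pix(i,[P(-107,0,52)])[0].round(0),'walltop back',w2pix(i,[P(-110,45,22),P(-110,-45,22)]).round(0).tolist(),'x=-40',w2pix(i,[P(-40,45,18),P(-40,-45,18)]).round(0).tolist())
for r in(20,60,100,140,165):print(r,g[r,190:460:3].tolist())
for c in(270,350):print(c,g[120:260:3,c].tolist())
"
```

```text
-155 0 73 hfront [306. 181.] walltop back [[232.0, 174.0], [383.0, 174.0]] x=-40 [[224.0, 45.0], [390.0, 45.0]]
-155 6 57 hfront [307. 177.] walltop back [[235.0, 176.0], [382.0, 176.0]] x=-40 [[230.0, 55.0], [385.0, 55.0]]
-155 12 41 hfront [307. 174.] walltop back [[237.0, 179.0], [380.0, 179.0]] x=-40 [[236.0, 65.0], [381.0, 65.0]]
-145 0 73 hfront [306. 200.] walltop back [[234.0, 190.0], [382.0, 190.0]] x=-40 [[225.0, 65.0], [389.0, 65.0]]
-145 6 58 hfront [307. 196.] walltop back [[235.0, 192.0], [381.0, 192.0]] x=-40 [[231.0, 73.0], [385.0, 73.0]]
20 [146, 150, 148, 147, 151, 148, 146, 148, 150, 148, 148, 149, 148, 147, 130, 124, 55, 58, 81, 80, 81, 79, 85, 120, 131, 131, 129, 128, 128, 130, 129, 127, 124, 124, 128, 127, 128, 129, 126, 128, 127, 127, 127, 128, 129, 129, 123, 128, 122, 129, 121, 124, 127, 125, 126, 126, 128, 126, 126, 123, 127, 125, 127, 124, 122, 125, 124, 98, 81, 100, 128, 130, 137, 137, 142, 149, 150, 147, 148, 148, 148, 150, 150, 147, 149, 147, 150, 145, 135, 136]
60 [149, 151, 150, 150, 149, 148, 149, 149, 172, 180, 181, 171, 177, 174, 140, 135, 63, 55, 81
[... 1460 characters left out ...]
138, 136, 133, 134, 139, 135, 139, 139, 136, 136, 134, 132, 133, 132, 135, 135, 130, 130, 127, 127, 127, 125, 84, 90, 135, 128, 105, 107, 108, 106, 105, 105, 105, 106, 108, 107, 105, 104, 104, 107, 136, 151, 150, 150, 149]
270 [149, 147, 147, 149, 148, 149, 142, 140, 139, 138, 140, 138, 138, 142, 142, 140, 140, 141, 138, 142, 142, 149, 150, 167, 165, 180, 169, 151, 150, 149, 151, 151, 151, 149, 150, 150, 149, 151, 152, 150, 152, 150, 150, 153, 149, 150, 149]
350 [134, 134, 135, 134, 137, 134, 134, 135, 135, 135, 134, 134, 135, 134, 135, 133, 139, 134, 136, 135, 135, 136, 133, 91, 112, 117, 112, 106, 104, 105, 106, 106, 142, 152, 151, 150, 149, 150, 150, 150, 150, 152, 148, 149, 148, 122, 55]
```

>>> {"method": "move_arm", "body": {
  "moves": [-0.01,0,0.04,0,-0.01,0,0.04,0,0,0,0.03,0,0,0,0,0]
}}

```text
t: 49.7
eef_pos: [558.4, 55.9, 61.2]
tcp_rot: [-3.141, 0.0, 0.733]
ft_force: [-0.5, 0.1, 0.4]
opening: 0.187
grip_force: 30.0
```

```bash
cat >> h.py <<'E'
def walls(im):
    g=cv2.cvtColor(im,cv2.COLOR_RGB2GRAY)
    for r in(10,40,100,150):
        print(r,'L',[(c,int(g[r,c])) for c in range(214,260,3)],'R',[(c,int(g[r,c])) for c in range(376,420,3)])
E
python3 -c "
from h import *
s,i,im=shot('w25',());walls(im)"
```

```text
49.7 [558.4  55.9  61.2] [-3.141  0.     0.733] open 17.8 grip 30.0 F [-0.5  0.1  0.4]
[(4429, [294, 181, 45, 109])]
TCP X -80.3
32 [304.  51.] 55 [303.   3.] 60 [303.  -8.] 10 L [(214, 149), (217, 146), (220, 147), (223, 140), (226, 137), (229, 61), (232, 55), (235, 72), (238, 84), (241, 85), (244, 81), (247, 82), (250, 84), (253, 120), (256, 138), (259, 137)] R [(376, 127), (379, 128), (382, 128), (385, 127), (388, 124), (391, 126), (394, 124), (397, 117), (400, 84), (403, 78), (406, 122), (409, 130), (412, 133), (415, 134), (418, 137)]
40 L [(214, 172), (217, 174), (220, 174), (223, 152), (226, 146), (229, 106), (232, 56), (235, 60), (238, 85), (241, 83), (244, 83), (247, 87), (250, 87), (253, 94), (256, 136), (259, 137)] R [(376, 128), (379, 129), (382, 124), (385, 124), (388, 125), (391, 125), (394, 124), (397, 95), (400, 82), (403, 92), (406, 130), (409, 134), (412, 139), (415, 136), (418, 138)]
100 L [(214, 82), (217, 84), (220, 84), (223, 81), (226, 134), (229, 144), (232, 89), (235, 59), (238, 67), (241, 87), (244, 89), (247, 87), (250, 90), (253, 93), (256, 98), (259, 134)] R [(376, 127), (379, 129), (382, 127), (385, 124), (388, 127), (391, 126), (394, 102), (397, 80), (400, 90), (403, 133), (406, 132), (409, 114), (412, 109), (415, 106), (418, 108)]
150 L [(214, 154), (217, 165), (220, 165), (223, 127), (226, 91), (229, 138), (232, 138), (235, 64), (238, 58), (241, 78), (244, 88), (247, 87), (250, 84), (253, 87), (256, 89), (259, 106)] R [(376, 133), (379, 129), (382, 127), (385, 128), (388, 129), (391, 124), (394, 81), (397, 81), (400, 128), (403, 133), (406, 116), (409, 112), (412, 106), (415, 106), (418, 107)]
```

>>> {"method": "move_arm", "body": {
  "moves": [0,0,0.03,0,0,0,0.03,0,0,0,0,0]
}}

```text
t: 50.12
eef_pos: [558.5, 55.9, 52.3]
tcp_rot: [-3.141, 0.0, 0.733]
ft_force: [-0.4, -1.0, 0.3]
opening: 0.192
grip_force: 30.0
```

```bash
python3 -c "
from h import *
s,i,im=shot('w26',());walls(im)"
```

```text
50.12 [558.5  55.9  52.3] [-3.141  0.     0.733] open 18.3 grip 30.0 F [-0.4 -1.   0.3]
[(4531, [294, 181, 45, 109])]
TCP X -80.1
32 [303.  49.] 55 [303.  -2.] 60 [302. -14.] 10 L [(214, 149), (217, 154), (220, 154), (223, 111), (226, 57), (229, 60), (232, 81), (235, 87), (238, 85), (241, 86), (244, 98), (247, 95), (250, 117), (253, 152), (256, 150), (259, 152)] R [(376, 129), (379, 127), (382, 130), (385, 131), (388, 126), (391, 125), (394, 123), (397, 126), (400, 126), (403, 83), (406, 81), (409, 94), (412, 130), (415, 131), (418, 148)]
40 L [(214, 176), (217, 179), (220, 149), (223, 145), (226, 70), (229, 56), (232, 64), (235, 84), (238, 86), (241, 88), (244, 84), (247, 89), (250, 90), (253, 129), (256, 139), (259, 139)] R [(376, 132), (379, 129), (382, 132), (385, 129), (388, 125), (391, 126), (394, 126), (397, 127), (400, 105), (403, 81), (406, 81), (409, 130), (412, 133), (415, 135), (418, 136)]
100 L [(214, 83), (217, 86), (220, 84), (223, 134), (226, 141), (229, 91), (232, 58), (235, 64), (238, 86), (241, 85), (244, 85), (247, 87), (250, 88), (253, 87), (256, 116), (259, 137)] R [(376, 131), (379, 129), (382, 128), (385, 128), (388, 125), (391, 129), (394, 126), (397, 98), (400, 80), (403, 88), (406, 129), (409, 131), (412, 116), (415, 109), (418, 109)]
150 L [(214, 167), (217, 137), (220, 89), (223, 86), (226, 128), (229, 134), (232, 85), (235, 59), (238, 65), (241, 82), (244, 84), (247, 84), (250, 87), (253, 87), (256, 105), (259, 131)] R [(376, 125), (379, 124), (382, 126), (385, 125), (388, 125), (391, 125), (394, 102), (397, 84), (400, 91), (403, 131), (406, 129), (409, 113), (412, 113), (415, 108), (418, 106)]
```

>>> {"method": "move_arm", "body": {
  "moves": [0,0,0.015,0,0,0,0.015,0,0,0,0,0]
}}

```text
t: 50.55
eef_pos: [558.5, 55.9, 48.0]
tcp_rot: [-3.141, 0.0, 0.733]
ft_force: [-1.9, -0.6, 1.2]
opening: 0.189
grip_force: 30.0
```

>>> {"method": "move_arm", "body": {
  "claw": 32,
  "moves": [0,0,0,0,0,0,0,0,0,0,0,0,0,0,0,0,0,0,-0.1,0,0,0,-0.1,0,0,0,0,0]
}}

```text
t: 51.42
eef_pos: [559.5, 55.8, 80.0]
tcp_rot: [3.139, -0.002, 0.733]
ft_force: [-0.1, -0.8, -0.1]
opening: 0.335
grip_force: 0.0
```

```bash
python3 -c "
from h import *
s,i,im=shot('w27',());walls(im)
for ns,lat in((75,-2),(70,-2)):
    p=scoop_pts(.733,lat,ns,72,0);print(ns,{k:w2pix(i,[q])[0].round(0).tolist() for k,q in p.items()})
    u=np.array([np.cos(.733),np.sin(.733)]);v=np.array([-u[1],u[0]])
    print(w2pix(i,[np.r_[TUB+u*(ns+X)+v*(lat+Y),90] for X in(-105,-30) for Y in(45,-45)]).round(0).tolist())
"
```

```text
51.42 [559.5  55.8  80. ] [ 3.139e+00 -2.000e-03  7.330e-01] open 31.9 grip 0.0 F [-0.1 -0.8 -0.1]
[(2492, [283, 183, 41, 87])]
TCP X -79.4
32 [304.  58.] 55 [303.  15.] 60 [303.   5.] 10 L [(214, 71), (217, 67), (220, 68), (223, 70), (226, 68), (229, 69), (232, 71), (235, 67), (238, 98), (241, 110), (244, 108), (247, 109), (250, 108), (253, 108), (256, 106), (259, 108)] R [(376, 107), (379, 110), (382, 103), (385, 72), (388, 70), (391, 121), (394, 139), (397, 141), (400, 139), (403, 136), (406, 136), (409, 138), (412, 138), (415, 139), (418, 138)]
40 L [(214, 152), (217, 116), (220, 102), (223, 69), (226, 70), (229, 66), (232, 66), (235, 65), (238, 69), (241, 73), (244, 76), (247, 109), (250, 110), (253, 109), (256, 109), (259, 110)] R [(376, 108), (379, 111), (382, 91), (385, 66), (388, 75), (391, 136), (394, 140), (397, 138), (400, 142), (403, 138), (406, 137), (409, 138), (412, 139), (415, 140), (418, 139)]
100 L [(214, 184), (217, 184), (220, 141), (223, 82), (226, 86), (229, 85), (232, 83), (235, 102), (238, 101), (241, 69), (244, 69), (247, 72), (250, 68), (253, 72), (256, 69)
[... 277 characters left out ...]
14), (235, 90), (238, 90), (241, 92), (244, 93), (247, 89), (250, 108), (253, 119), (256, 74), (259, 73)] R [(376, 111), (379, 92), (382, 70), (385, 115), (388, 133), (391, 135), (394, 135), (397, 131), (400, 108), (403, 110), (406, 109), (409, 111), (412, 108), (415, 110), (418, 108)]
75 {'hfront': [305.0, 180.0], 'hrear': [307.0, 303.0], 'A': [307.0, 105.0], 'B': [306.0, 30.0], 'back': [307.0, 174.0], 'nose': [306.0, -28.0]}
[[234.0, 164.0], [380.0, 165.0], [223.0, 26.0], [389.0, 27.0]]
70 {'hfront': [305.0, 190.0], 'hrear': [307.0, 311.0], 'A': [307.0, 113.0], 'B': [306.0, 40.0], 'back': [307.0, 182.0], 'nose': [306.0, -17.0]}
[[234.0, 172.0], [380.0, 173.0], [223.0, 37.0], [389.0, 37.0]]
```

```bash
cat >> h.py <<'E'
def handle(n,im,box):
    hsv=cv2.cvtColor(im,cv2.COLOR_RGB2HSV);H,S,V=[hsv[:,:,k].astype(int) for k in range(3)]
    m=((S>150)&(H>4)&(H<18)&(V>25)).astype('uint8');b=np.zeros_like(m);b[box[1]:box[3],box[0]:box[2]]=1;m*=b
    k,l,q,c=cv2.connectedComponentsWithStats(m)
    for j in range(1,k):
        if q[j,4]<40:continue
        r=cv2.minAreaRect(np.argwhere(l==j)[:,::-1].astype('float32'));bp=cv2.boxPoints(r)
        e=sorted(range(4),key=lambda t:np.linalg.norm(bp[t]-bp[(t+1)%4]))[:2]
        print(n,q[j,4],q[j,:4],'ends',[((bp[t]+bp[(t+1)%4])/2).round(1).tolist() for t in e],'w,h',np.round(r[1],0))
E
python3 -c "
from h import *
im=viewer.read_camera('wrist');cv2.imwrite('pics/w28.png',im[:,:,::-1]);handle('wrist',im,(230,130,420,320))
im=viewer.read_camera('scene');cv2.imwrite('pics/s28.png',im[:,:,::-1]);handle('scene',im,(300,120,460,260))
hsv=cv2.cvtColor(im,cv2.COLOR_RGB2HSV)
im=viewer.read_camera('top');handle('top',im,(220,150,300,260))
"
```

```text
wrist 63 [307 207  11  20] ends [[311.0, 207.3000030517578], [314.1000061035156, 226.3000030517578]] w,h [19.  9.]
scene 143 [354 200  25   8] ends [[377.8999938964844, 202.3000030517578], [353.8999938964844, 204.3000030517578]] w,h [ 6. 24.]
```

```bash
python3 -c "
from h import *
from scipy.optimize import least_squares
iw=viewer.camera_info('wrist');isc=viewer.camera_info('scene')
for th in(0,-10,-20,-30):
  for ns in(75,60):
    p=scoop_pts(.733,-2,ns,72+(0 if th==0 else (ns+57)*np.tan(np.radians(-th))),th)
    print(th,ns,'scene',[w2pix(isc,[p[k]])[0].round(0).tolist() for k in('hfront','hrear','nose')],'wrist',[w2pix(iw,[p[k]])[0].round(0).tolist() for k in('hfront','hrear')])
im=cv2.imread('pics/w28.png');hsv=cv2.cvtColor(im,cv2.COLOR_BGR2HSV);m=((hsv[:,:,1]>100)&(hsv[:,:,0]>4)&(hsv[:,:,0]<22)&(hsv[:,:,2]>15))
for r in range(176,312,8):
    c=np.where(m[r,240:400])[0]+240; print(r,(c.min(),c.max(),len(c)) if len(c) else None)
"
```

```text
0 75 scene [[383.0, 198.0], [356.0, 189.0], [420.0, 226.0]] wrist [[306.0, 180.0], [307.0, 304.0]]
0 60 scene [[377.0, 196.0], [350.0, 187.0], [415.0, 224.0]] wrist [[307.0, 208.0], [308.0, 326.0]]
-10 75 scene [[380.0, 196.0], [353.0, 190.0], [422.0, 220.0]] wrist [[306.0, 196.0], [308.0, 304.0]]
-10 60 scene [[374.0, 195.0], [348.0, 189.0], [416.0, 219.0]] wrist [[307.0, 222.0], [308.0, 322.0]]
-20 75 scene [[379.0, 195.0], [353.0, 192.0], [423.0, 214.0]] wrist [[306.0, 206.0], [308.0, 298.0]]
-20 60 scene [[373.0, 194.0], [348.0, 192.0], [417.0, 213.0]] wrist [[307.0, 230.0], [309.0, 312.0]]
-30 75 scene [[379.0, 193.0], [355.0, 194.0], [425.0, 206.0]] wrist [[306.0, 212.0], [308.0, 287.0]]
-30 60 scene [[373.0, 193.0], [349.0, 194.0], [418.0, 206.0]] wrist [[306.0, 234.0], [309.0, 299.0]]
176 None
184 (np.int64(291), np.int64(307), 17)
192 (np.int64(286), np.int64(315), 30)
200 (np.int64(283), np.int64(316), 34)
208 (np.int64(284), np.int64(317), 34)
216 (np.int64(286), np.int64(318), 33)
224 (np.int64(289), np.int64(319), 31)
232 (np.int64(291), np.int64(321), 31)
240 (np.int64(293), np.int64(322), 30)
248 (np.int64(295), np.int64(323), 29)
256 (np.int64(297), np.int64(323), 27)
264 (np.int64(299), np.int64(352), 23)
272 None
280 None
288 (np.int64(256), np.int64(377), 14)
296 (np.int64(253), np.int64(378), 20)
304 (np.int64(252), np.int64(381), 12)
```

```bash
python3 -c "
from h import *
iw=viewer.camera_info('wrist');isc=viewer.camera_info('scene')
def ray(i,p):
    a=pix2w(i,[p],[0])[0];b=pix2w(i,[p],[200])[0];return a,(b-a)/np.linalg.norm(b-a)
def tri(pw,ps):
    A=np.zeros((3,3));b=np.zeros(3)
    for i,p in((iw,pw),(isc,ps)):
        o,d=ray(i,p);M=np.eye(3)-np.outer(d,d);A+=M;b+=M@o
    x=np.linalg.solve(A,b);print(x.round(1),'res',(w2pix(iw,[x])[0]-pw).round(1),(w2pix(isc,[x])[0]-ps).round(1));return x
f=tri((300,190),(378,202));r=tri((311,264),(354.5,204));d=f-r
print(np.linalg.norm(d),'heading',np.degrees(np.arctan2(d[1],d[0])),'elev',np.degrees(np.arcsin(d[2]/np.linalg.norm(d))))
"
```

```text
[580.3  86.2  99.9] res [ 0.  -0.1] [-0. -0.]
[538.1  39.7  68.9] res [ 0.9 -3.6] [-0.7 -0.8]
70.03694841006389 heading 47.86374167500824 elev 26.26451838802606
```

>>> {"method": "move_arm", "body": {
  "claw": 45,
  "moves": [0,-0.033,-0.03,-0.065,0,0,0,0,0,0,0.1,0,0,0,0.1,0,0,0,0.05,0,0,0,0,0]
}}

```text
t: 52.38
eef_pos: [554.9, 59.5, 44.2]
tcp_rot: [-3.14, 0.001, 0.835]
ft_force: [0.4, -0.9, -0.1]
opening: 0.474
grip_force: 0.0
```

>>> {"method": "move_arm", "body": {
  "claw": 8,
  "moves": [0,0,0,0,0,0,0,0,0,0,0,0,0,0,0,0,0,0,0,0,0,0,0,0]
}}

```text
t: 53.12
eef_pos: [555.2, 59.5, 45.3]
tcp_rot: [3.142, -0.0, 0.835]
ft_force: [-2.2, -1.2, 2.4]
opening: 0.221
grip_force: 28.0
```

```bash
cat >> h.py <<'E'
def hrows(im,lo=150,hi=320):
    hsv=cv2.cvtColor(im,cv2.COLOR_RGB2HSV);m=((hsv[:,:,1]>100)&(hsv[:,:,0]>4)&(hsv[:,:,0]<22)&(hsv[:,:,2]>15))
    o=[]
    for r in range(lo,hi,10):
        c=np.where(m[r,270:365])[0]+270
        if len(c)>8:o.append((r,int(c.min()),int(c.max())))
    print(o)
E
python3 -c "
from h import *
st();im=viewer.read_camera('wrist');cv2.imwrite('pics/w29.png',im[:,:,::-1]);hrows(im)
im=viewer.read_camera('scene');handle('scene',im,(300,120,460,260))
"
```

```text
53.12 [555.2  59.5  45.3] [ 3.142 -0.     0.835] open 21.0 grip 28.0 F [-2.2 -1.2  2.4]
[(200, 305, 330), (210, 299, 334), (220, 296, 334), (230, 297, 334), (240, 297, 336), (250, 299, 334), (260, 297, 333), (270, 303, 335), (280, 304, 335), (290, 276, 358), (300, 273, 360), (310, 272, 361)]
```

>>> {"method": "move_arm", "body": {
  "moves": [0,0,-0.05,0,0,0,-0.1,0,0,0,-0.1,0,0,0,-0.1,0,0,0,0,0]
}}

```text
t: 53.85
eef_pos: [555.8, 59.6, 99.2]
tcp_rot: [3.14, -0.002, 0.835]
ft_force: [1.0, -0.2, -2.7]
opening: 0.209
grip_force: 27.6
```

```bash
python3 -c "
from h import *
st();im=viewer.read_camera('wrist');cv2.imwrite('pics/w30.png',im[:,:,::-1]);hrows(im)
g=cv2.GaussianBlur(cv2.cvtColor(im,cv2.COLOR_RGB2GRAY),(3,3),0)
for r in range(6,206,16):print(r,g[r,200:440:6].tolist())
"
```

```text
53.85 [555.8  59.6  99.2] [ 3.14e+00 -2.00e-03  8.35e-01] open 19.9 grip 27.6 F [ 1.  -0.2 -2.7]
[(200, 302, 332), (210, 297, 333), (220, 297, 333), (230, 299, 333), (240, 298, 340), (250, 300, 333), (260, 303, 333), (270, 304, 333), (280, 305, 334), (290, 277, 356)]
6 [151, 151, 151, 152, 132, 76, 68, 68, 91, 97, 129, 129, 130, 127, 128, 127, 108, 110, 110, 111, 108, 111, 111, 109, 109, 108, 112, 110, 113, 109, 112, 109, 108, 110, 110, 108, 106, 108, 111, 114]
22 [152, 152, 152, 152, 151, 123, 66, 68, 70, 71, 111, 130, 128, 128, 121, 110, 108, 110, 111, 112, 110, 111, 112, 110, 109, 108, 112, 110, 114, 109, 112, 110, 108, 111, 110, 108, 107, 107, 111, 141]
38 [152, 152, 152, 152, 154, 127, 77, 67, 65, 72, 87, 113, 112, 111, 111, 111, 110, 110, 111, 111, 109, 110, 112, 111, 109, 108, 111, 112, 113, 109, 112, 109, 108, 110, 109, 106, 109, 111, 113, 152]
54 [152, 153, 152, 153, 153, 152, 111, 68, 67, 70, 71, 112, 111, 110, 110, 109, 110, 110, 111, 112, 109, 111, 112, 111, 110, 108, 112, 114, 113, 111, 111, 110, 110, 108, 109, 106, 107, 112, 136, 153]
70 [153, 153, 153, 153, 153, 152, 1
[... 1078 characters left out ...]
, 111, 113, 113, 115, 128, 122, 111, 112, 111, 112, 111, 108, 111, 114, 109, 110, 109, 110]
166 [153, 154, 153, 154, 154, 154, 153, 154, 154, 152, 111, 106, 109, 109, 108, 110, 109, 110, 110, 110, 109, 109, 109, 109, 110, 109, 108, 109, 110, 110, 111, 110, 111, 109, 113, 112, 108, 108, 108, 108]
182 [153, 154, 154, 154, 153, 154, 154, 154, 154, 154, 154, 153, 154, 150, 177, 172, 112, 107, 128, 109, 110, 112, 111, 111, 109, 110, 111, 110, 109, 108, 108, 110, 110, 110, 115, 109, 108, 108, 109, 109]
198 [153, 153, 154, 154, 154, 154, 154, 154, 154, 154, 154, 154, 154, 154, 155, 154, 154, 111, 82, 85, 85, 83, 79, 67, 109, 110, 109, 109, 109, 109, 108, 109, 108, 109, 109, 109, 110, 109, 109, 109]
```

>>> {"method": "move_arm", "body": {
  "moves": [-0.1,0,0,0,-0.1,0,0,0,0,0,0.1,0,0,0,0.1,0,0,0,0.03,0,0,0,0,0]
}}

```text
t: 54.65
eef_pos: [535.7, 37.2, 62.2]
tcp_rot: [3.141, -0.0, 0.835]
ft_force: [1.4, -1.5, 1.9]
opening: 0.19
grip_force: 29.6
```

>>> {"method": "move_arm", "body": {
  "moves": [0,0,0.02,0,0,0,0.015,0,0,0,0,0]
}}

```text
t: 55.02
eef_pos: [535.9, 36.5, 58.1]
tcp_rot: [3.14, -0.0, 0.835]
ft_force: [-0.8, -9.3, 7.8]
opening: 0.189
grip_force: 30.1
```

>>> {"method": "move_arm", "body": {
  "claw": 28,
  "moves": [0,0,-0.02,0,0,0,0,0,0,0,0,0,0,0,0,0,0,0,0,0,0,0,0,0]
}}

```text
t: 55.78
eef_pos: [535.1, 37.3, 60.9]
tcp_rot: [-3.142, -0.0, 0.835]
ft_force: [-0.5, -0.3, -0.3]
opening: 0.293
grip_force: 0.0
```

```bash
python3 -c "
from h import *
st();iw=viewer.camera_info('wrist');im=viewer.read_camera('wrist');cv2.imwrite('pics/w31.png',im[:,:,::-1]);hrows(im)
g=cv2.GaussianBlur(cv2.cvtColor(im,cv2.COLOR_RGB2GRAY),(3,3),0)
for r in (6,38,70,102,134,150,166):print(r,g[r,200:440:5].tolist())
for ns in(53,58):
    p=scoop_pts(.835,0,ns,72,0);print(ns,{k:w2pix(iw,[p[k]])[0].round(0).tolist() for k in('hfront','hrear','back')})
    u=np.array([np.cos(.835),np.sin(.835)]);v=np.array([-u[1],u[0]])
    print(w2pix(iw,[np.r_[TUB+u*(ns+X)+v*Y,90] for X in(-105,-40) for Y in(45,-45)]).round(0).tolist())
im=viewer.read_camera('scene');handle('scene',im,(300,120,460,260))
"
```

```text
55.77 [535.1  37.3  60.9] [-3.142 -0.     0.835] open 27.9 grip 0.0 F [-0.5 -0.3 -0.3]
[(170, 307, 342), (180, 307, 344), (190, 307, 343), (200, 306, 342), (210, 305, 341), (220, 305, 340), (230, 304, 339), (240, 304, 338), (250, 303, 337), (260, 303, 336), (270, 302, 335), (280, 302, 334), (290, 301, 364)]
6 [147, 148, 148, 148, 179, 172, 178, 151, 109, 148, 58, 85, 85, 85, 97, 146, 146, 144, 144, 142, 131, 129, 130, 132, 132, 129, 129, 131, 130, 128, 129, 129, 127, 132, 129, 126, 128, 126, 125, 126, 126, 121, 123, 114, 79, 119, 122, 132]
38 [149, 151, 181, 181, 180, 176, 127, 83, 97, 135, 58, 85, 85, 87, 90, 132, 131, 130, 130, 129, 129, 130, 129, 132, 128, 128, 128, 130, 128, 128, 126, 130, 128, 130, 127, 129, 126, 124, 127, 125, 121, 122, 118, 79, 117, 110, 82, 116]
70 [149, 150, 150, 150, 150, 157, 160, 83, 92, 132, 59, 82, 84, 86, 103, 129, 129, 128, 128, 129, 127, 129, 127, 130, 127, 127, 128, 128, 128, 127, 129, 126, 131, 128, 128, 126, 123, 126, 124, 122, 121, 122, 79, 115, 111, 74, 119, 146]
102 [150, 150, 150, 151, 150, 150, 135, 146, 163, 129, 60, 82, 83, 83, 111, 125, 12
[... 565 characters left out ...]
123, 125, 122, 121, 119, 111, 82, 125, 108, 106, 107, 106, 107, 106]
166 [150, 151, 151, 151, 151, 151, 151, 151, 151, 150, 150, 151, 151, 151, 151, 151, 151, 151, 128, 98, 66, 64, 70, 72, 70, 67, 64, 63, 62, 51, 58, 86, 113, 118, 120, 120, 117, 119, 119, 121, 122, 122, 108, 105, 106, 107, 106, 107]
53 {'hfront': [330.0, 172.0], 'hrear': [328.0, 312.0], 'back': [328.0, 166.0]}
[[245.0, 155.0], [410.0, 156.0], [236.0, 21.0], [423.0, 21.0]]
58 {'hfront': [330.0, 161.0], 'hrear': [328.0, 303.0], 'back': [328.0, 157.0]}
[[245.0, 146.0], [411.0, 146.0], [235.0, 9.0], [424.0, 9.0]]
scene 109 [360 190  16  11] ends [[359.70001220703125, 193.0], [374.3999938964844, 197.89999389648438]] w,h [15.  7.]
```

```bash
python3 -c "
from h import *
iw=viewer.camera_info('wrist')
w=pix2w(iw,[(325,172),(318.5,280)],[124,124])[:,:2];d=w[0]-w[1];h=np.arctan2(d[1],d[0]);u=np.array([np.cos(h),np.sin(h)]);print(w,np.degrees(h))
t=w[0]-21*u;print(t);st();to(*t,95,h);to(*t,77,h)
"
```

```text
[[576.58223017  74.91627054]
 [537.91338564  36.2512381 ]] 44.99717566624027
[561.7322558   60.06776013]
55.88 [535.1  37.3  60.9] [-3.142 -0.     0.835] open 28.0 grip 0.0 F [0.1 0.5 0.4]
shift [ 0.231  0.03  -0.227] turn 0.032 alt -1.968
shift [ 0.231  0.03  -0.107] turn 0.032 alt -1.968
```

>>> {"method": "move_arm", "body": {
  "claw": 42,
  "moves": [0,0,-0.15,0,0,0,-0.13,0,0.115,0.015,0,0,0.115,0.015,0,0.032,0,0,0,0,0,0,0.1,0,0,0,0.073,0,0,0,0,0]
}}

```text
t: 56.88
eef_pos: [560.8, 59.6, 75.6]
tcp_rot: [-3.14, 0.002, 0.785]
ft_force: [-1.6, -0.1, 0.1]
opening: 0.44
grip_force: 0.0
```

>>> {"method": "move_arm", "body": {
  "claw": 8,
  "moves": [0,0,0,0,0,0,0,0,0,0,0,0,0,0,0,0,0,0,0,0,0,0,0,0]
}}

```text
t: 57.62
eef_pos: [561.6, 59.9, 77.3]
tcp_rot: [3.141, -0.0, 0.785]
ft_force: [-2.1, -0.5, 5.1]
opening: 0.187
grip_force: 30.0
```

>>> {"method": "move_arm", "body": {
  "moves": [0,0,-0.03,0,0,0,-0.08,0,0,0,-0.12,0,0,0,-0.08,0,0,0,0,0]
}}

```text
t: 58.25
eef_pos: [562.0, 59.9, 124.5]
tcp_rot: [3.14, -0.001, 0.785]
ft_force: [0.1, 0.5, -2.3]
opening: 0.189
grip_force: 30.0
```

```bash
python3 -c "
from h import *
s=st();iw=viewer.camera_info('wrist');im=viewer.read_camera('wrist');cv2.imwrite('pics/w32.png',im[:,:,::-1]);hrows(im)
g=cv2.GaussianBlur(cv2.cvtColor(im,cv2.COLOR_RGB2GRAY),(3,3),0)
for r in (30,60,120,180):print(r,g[r,200:440:5].tolist())
print('col',g[0:60:3,300].tolist())
e=s['eef_pos'];y=s['tcp_rot'][2];u=np.array([np.cos(y),np.sin(y),0]);v=np.array([-u[1],u[0],0])
for th in(0,6,-6):
    a=np.radians(th);ux=u*np.cos(a)-np.array([0,0,np.sin(a)]);wz=u*np.sin(a)+np.array([0,0,np.cos(a)]);p0=e+[0,0,37]
    print(th,w2pix(iw,[p0+X*ux+Z*wz+k*45*v for X,Z in((128,-39),(125,-21),(20,-20)) for k in(1,-1)]).round(0).tolist())
"
```

```text
58.25 [562.   59.9 124.5] [ 3.14e+00 -1.00e-03  7.85e-01] open 18.0 grip 30.0 F [ 0.1  0.5 -2.3]
[(220, 303, 329), (230, 301, 331), (240, 294, 333), (250, 300, 332), (260, 300, 333), (270, 301, 355), (280, 300, 332), (290, 280, 353), (300, 279, 354), (310, 278, 355)]
30 [150, 151, 150, 150, 150, 150, 150, 138, 59, 86, 94, 134, 139, 139, 136, 135, 135, 135, 134, 133, 135, 131, 132, 133, 133, 130, 132, 133, 129, 134, 130, 131, 131, 127, 130, 130, 126, 127, 92, 111, 135, 150, 149, 150, 150, 150, 150, 149]
60 [151, 150, 151, 151, 151, 151, 151, 137, 86, 72, 85, 85, 97, 135, 134, 131, 133, 131, 129, 130, 132, 130, 130, 131, 131, 129, 129, 132, 129, 133, 127, 131, 130, 127, 128, 126, 124, 123, 81, 128, 150, 151, 151, 150, 151, 151, 151, 151]
120 [151, 151, 152, 152, 151, 153, 153, 145, 127, 69, 78, 82, 84, 104, 126, 127, 129, 130, 127, 133, 125, 126, 125, 127, 127, 126, 124, 127, 127, 128, 125, 126, 125, 125, 124, 120, 121, 85, 123, 113, 107, 107, 107, 107, 107, 107, 109, 107]
180 [152, 151, 152, 152, 151, 152, 152, 152, 152, 140, 62, 80, 82, 90, 129, 128, 128, 127, 124, 125, 124, 126, 124, 124, 125, 125, 122, 125, 126, 125, 125, 123, 125, 122, 123, 121, 102, 119, 119, 108, 106, 107, 108, 107, 108, 107, 107, 106]
col [136, 136, 136, 137, 136, 137, 137, 136, 136, 135, 135, 134, 135, 135, 133, 134, 134, 133, 133, 133]
0 [[235.0, 24.0], [392.0, 24.0], [227.0, 22.0], [400.0, 22.0], [241.0, 213.0], [386.0, 214.0]]
6 [[241.0, 38.0], [387.0, 38.0], [234.0, 34.0], [394.0, 34.0], [242.0, 216.0], [385.0, 216.0]]
-6 [[228.0, 10.0], [399.0, 11.0], [219.0, 12.0], [407.0, 12.0], [240.0, 212.0], [387.0, 212.0]]
```

```bash
python3 -c "
import cv2
g=cv2.GaussianBlur(cv2.imread('pics/w32.png',0),(3,3),0)
for r in (0,6,12,18,24):print(r,g[r,210:430:6].tolist())
for c in (260,340,370):print(c,g[0:60:4,c].tolist())
g=cv2.GaussianBlur(cv2.imread('pics/w10.png',0),(3,3),0)
print('prev level carry');
for r in (0,12,30,180):print(r,g[r,210:430:6].tolist())
"
```

```text
0 [148, 149, 149, 148, 148, 149, 149, 149, 149, 148, 149, 145, 149, 138, 136, 136, 136, 136, 135, 136, 136, 135, 136, 136, 136, 135, 135, 135, 136, 136, 136, 135, 136, 134, 136, 137, 147]
6 [149, 149, 148, 149, 149, 149, 149, 148, 149, 150, 149, 136, 140, 136, 137, 135, 135, 136, 136, 136, 136, 135, 136, 135, 136, 135, 137, 136, 136, 136, 136, 136, 136, 136, 136, 135, 135]
12 [149, 149, 150, 149, 148, 149, 149, 149, 150, 149, 146, 137, 137, 136, 136, 136, 136, 136, 135, 136, 137, 135, 137, 136, 136, 136, 136, 135, 135, 136, 135, 135, 135, 135, 135, 139, 137]
18 [149, 149, 149, 150, 137, 107, 149, 150, 149, 149, 140, 135, 136, 136, 136, 136, 136, 136, 136, 136, 136, 136, 137, 136, 137, 136, 136, 135, 136, 136, 129, 113, 134, 136, 137, 147, 149]
24 [150, 150, 149, 150, 138, 61, 130, 133, 139, 138, 136, 135, 135, 132, 134, 135, 131, 133, 133, 132, 131, 134, 131, 130, 129, 131, 127, 130, 128, 127, 97, 119, 135, 136, 137, 149, 149]
260 [149, 149, 148, 149, 149, 147, 139, 139, 132, 132, 115, 110, 119, 123, 123]
340 [135, 136, 136, 136, 137, 134, 130, 129, 128, 128, 128, 128, 128, 128, 126]
370 [135, 136, 136, 135, 136, 134, 130, 129, 130, 128, 129, 128, 129, 129, 128]
prev level carry
0 [150, 150, 150, 150, 151, 150, 151, 150, 150, 150, 151, 137, 136, 137, 138, 137, 136, 137, 137, 137, 137, 138, 138, 137, 136, 137, 137, 137, 137, 137, 138, 137, 137, 138, 145, 147, 146]
12 [150, 150, 150, 151, 149, 151, 150, 151, 151, 137, 138, 138, 138, 139, 138, 138, 138, 138, 138, 137, 139, 138, 138, 138, 138, 138, 138, 137, 137, 137, 138, 135, 137, 137, 136, 137, 137]
30 [152, 150, 151, 151, 140, 60, 88, 86, 132, 139, 136, 136, 134, 132, 134, 136, 133, 135, 135, 131, 132, 136, 133, 132, 131, 133, 129, 132, 129, 127, 89, 127, 147, 151, 151, 151, 151]
180 [153, 154, 153, 152, 153, 153, 136, 66, 84, 84, 125, 127, 126, 128, 126, 126, 122, 101, 79, 82, 81, 107, 128, 125, 125, 125, 126, 123, 125, 105, 121, 108, 109, 108, 108, 107, 109]
```

>>> {"method": "move_arm", "body": {
  "moves": [-0.15,0.125,0,0,-0.247,0.206,0,0,-0.247,0.206,0,0,-0.247,0.206,0,0,-0.247,0.206,0,0,-0.1,0.08,0,0,0,0,0.2,0,0,0,0.3,0,0,0,0.2,0,0,0,0,0]
}}

```text
t: 59.55
eef_pos: [538.1, -179.4, 16.4]
tcp_rot: [-3.137, 0.001, 0.785]
ft_force: [0.7, 0.6, -1.9]
opening: 0.186
grip_force: 30.0
```

>>> {"method": "move_arm", "body": {
  "moves": [0,0,0.05,0,0,0,0.02,0,0,0,0.015,0,0,0,0,0]
}}

```text
t: 60.05
eef_pos: [539.5, -180.6, 6.0]
tcp_rot: [3.141, -0.0, 0.785]
ft_force: [-0.8, 0.8, -1.4]
opening: 0.185
grip_force: 30.0
```

>>> {"method": "move_arm", "body": {
  "moves": [0,0,0.007,0,0,0,0,0]
}}

```text
t: 60.3
eef_pos: [539.5, -180.7, 5.3]
tcp_rot: [3.141, -0.0, 0.785]
ft_force: [-2.5, 0.4, 4.6]
opening: 0.188
grip_force: 30.0
```

>>> {"method": "move_arm", "body": {
  "claw": 40,
  "moves": [0,0,0,0,0,0,0,0,0,0,0,0,0,0,0,0,0,0,-0.1,0,0,0,-0.4,0,0,0,-0.4,0,0,0,-0.4,0,0,0,0,0]
}}

```text
t: 61.42
eef_pos: [540.9, -181.2, 205.2]
tcp_rot: [3.133, -0.003, 0.785]
ft_force: [-0.2, 0.8, -0.6]
opening: 0.422
grip_force: 0.0
```

```bash
python3 -c "
from h import *
s=st();iw=viewer.camera_info('wrist');im=viewer.read_camera('wrist');cv2.imwrite('pics/w33.png',im[:,:,::-1])
it=viewer.camera_info('top');tp=viewer.read_camera('top');cv2.imwrite('pics/t33.png',tp[:,:,::-1]);sc=viewer.read_camera('scene');cv2.imwrite('pics/s33.png',sc[:,:,::-1])
u=np.array([.707,.707,0]);v=np.array([-.707,.707,0]);g0=np.array([539.5,-180.6,0])-12*u
print('pred',{n:w2pix(iw,[g0+a*u+[0,0,z]])[0].round(0).tolist() for n,a,z in(('hfront',33,52),('hrear',-40,52),('nose',140,3),('back',30,22))})
handle('wrist',im,(150,50,500,320));handle('scene',sc,(200,100,460,260))
# brown blobs in tub (top cam / scene) and elsewhere
hsv=cv2.cvtColor(tp,cv2.COLOR_RGB2HSV);m=((hsv[:,:,1]>110)&(hsv[:,:,0]<22)&(hsv[:,:,0]>4)).astype('uint8');m[:,:200]=0;m[:,480:]=0;m[:110]=0;m[290:]=0
k,l,q,c=cv2.connectedComponentsWithStats(m)
print('top',[(int(q[j,4]),c[j].round(0).tolist()) for j in range(1,k) if q[j,4]>8],'tub centre px',w2pix(it,[(614.5,113.5,10)]))
hsv=cv2.cvtColor(sc,cv2.COLOR_RGB2HSV);m=((hsv[:,:,1]>110)&(hsv[:,:,0]<22)&(hsv[:,:,0]>4)).astype('uint8')
k,l,q,c=cv2.connectedComponentsWithStats(m);print('scene',[(int(q[j,4]),c[j].round(0).tolist()) for j in range(1,k) if q[j,4]>8 and 200<c[j][0]<470 and 120<c[j][1]<320],'tub',w2pix(viewer.camera_info('scene'),[(614.5,113.5,10)]))
to(590,60,150)
"
```

```text
61.42 [ 540.9 -181.2  205.2] [ 3.133e+00 -3.000e-03  7.850e-01] open 40.1 grip 0.0 F [-0.2  0.8 -0.6]
pred {'hfront': [313.0, 164.0], 'hrear': [313.0, 224.0], 'nose': [312.0, 67.0], 'back': [313.0, 162.0]}
scene 183 [427 105  20  15] ends [[446.0, 112.0], [427.0, 112.0]] w,h [14. 19.]
scene 171 [259 225  25  14] ends [[258.5, 227.3000030517578], [282.8999938964844, 236.39999389648438]] w,h [26.  7.]
top [(246, [294.0, 122.0]), (10, [317.0, 125.0]), (28, [318.0, 130.0]), (52, [261.0, 172.0]), (159, [457.0, 227.0]), (13, [427.0, 283.0]), (9, [415.0, 285.0])] tub centre px [[265.86328852 182.68550659]]
scene [(17, [283.0, 149.0]), (27, [252.0, 153.0]), (16, [268.0, 169.0]), (86, [202.0, 190.0]), (222, [271.0, 232.0]), (18, [397.0, 230.0]), (418, [389.0, 265.0]), (529, [340.0, 298.0])] tub [[389.49924475 230.50505285]]
shift [ 1.374 -0.892  0.329]
```

>>> {"method": "move_arm", "body": {
  "moves": [0.25,-0.17,0,0,0.25,-0.17,0,0,0.25,-0.17,0,0,0.25,-0.17,0,0,0.2,-0.17,0,0,0,0,0,0]
}}

```text
t: 62.32
eef_pos: [575.9, 39.0, 198.0]
tcp_rot: [-3.139, 0.002, 0.788]
ft_force: [0.9, -1.3, 0.5]
opening: 0.424
grip_force: 0.0
```

```bash
python3 -c "
from h import *
st();iw=viewer.camera_info('wrist');im=viewer.read_camera('wrist');cv2.imwrite('pics/w34.png',im[:,:,::-1])
c=w2pix(iw,[(614.5,113.5,13)])[0];print('tub floor px',c)
bone(iw,im,13,tuple(int(x) for x in(c[0]-70,max(0,c[1]-70),c[0]+70,c[1]+70)))
tp=viewer.read_camera('top');cv2.imwrite('pics/t34.png',tp[:,:,::-1]);print('bench');bone(viewer.camera_info('top'),tp,8,(290,160,440,300))
"
```

```text
62.33 [575.9  39.  198. ] [-3.139e+00  2.000e-03  7.880e-01] open 40.3 grip 0.0 F [ 0.9 -1.3  0.5]
tub floor px [294.06678119 108.15992573]
377 [303.  82.] mean [642.3 125.6] bbox-mid [641.9 125.3] axis 54.0 size [35. 16.]
bench
166 [371. 206.] mean [ 537.4 -194.2] bbox-mid [ 537.2 -195. ] axis 47.0 size [71. 21.]
```

```bash
python3 -c "
from h import *
im=cv2.cvtColor(cv2.imread('pics/w34.png'),cv2.COLOR_BGR2RGB)
def blobs(im,box,smin=60,amin=15):
    hsv=cv2.cvtColor(cv2.GaussianBlur(im,(3,3),0),cv2.COLOR_RGB2HSV);m=((hsv[:,:,1]>smin)&(hsv[:,:,0]<25)&(hsv[:,:,2]>8)).astype('uint8');b=np.zeros_like(m);b[box[1]:box[3],box[0]:box[2]]=1;m*=b
    k,l,q,c=cv2.connectedComponentsWithStats(m)
    for j in range(1,k):
        if q[j,4]>amin:print(int(q[j,4]),q[j,:4].tolist(),c[j].round(0).tolist(),im[l==j].mean(0).round(0))
print('tub');blobs(im,(245,60,345,160))
iw=viewer.camera_info('wrist')
print(w2pix(iw,[(614.5+52*np.cos(t),113.5+52*np.sin(t),6) for t in(0,1.57,3.14,4.71)]).round(0).tolist())
for f in('w17','w18','w20','w33'):
    a=cv2.cvtColor(cv2.imread(f'pics/{f}.png'),cv2.COLOR_BGR2RGB);print(f);blobs(a,(150,0,480,180),90)
print('top');blobs(cv2.cvtColor(cv2.imread('pics/t34.png'),cv2.COLOR_BGR2RGB),(60,80,560,380),110)
"
```

```text
tub
450 [294, 66, 19, 34] [303.0, 82.0] [102.  82.  58.]
[[324.0, 74.0], [260.0, 73.0], [264.0, 138.0], [323.0, 138.0]]
w17
741 [315, 42, 19, 59] [324.0, 71.0] [96. 76. 52.]
762 [305, 149, 28, 31] [319.0, 165.0] [111.  79.  49.]
w18
192 [316, 79, 15, 16] [323.0, 87.0] [103.  82.  57.]
167 [318, 99, 15, 15] [324.0, 106.0] [112.  89.  62.]
485 [308, 158, 24, 22] [319.0, 169.0] [110.  78.  49.]
w20
577 [465, 47, 15, 56] [474.0, 76.0] [116.  96.  52.]
167 [310, 85, 14, 15] [316.0, 92.0] [109.  87.  61.]
155 [313, 101, 14, 14] [320.0, 108.0] [125. 100.  70.]
w33
42 [398, 0, 7, 17] [401.0, 7.0] [113.  98.  72.]
19 [402, 15, 5, 9] [403.0, 19.0] [122. 106.  78.]
63 [414, 15, 19, 18] [426.0, 23.0] [112.  97.  71.]
75 [402, 25, 11, 12] [407.0, 30.0] [105.  91.  67.]
266 [307, 162, 16, 18] [314.0, 171.0] [117.  84.  53.]
top
1548 [539, 80, 21, 105] [552.0, 125.0] [52. 39. 23.]
384 [60, 107, 7, 91] [62.0, 143.0] [44. 33. 19.]
356 [284, 112, 21, 21] [294.0, 122.0] [123.  99.  40.]
572 [95, 125, 42, 76] [116.0, 164.0] [122.  94.  63.]
18 [314, 129, 10, 4] [318.0, 131.0] [85. 71. 47.]
1077 [481, 137, 43, 40] [501.0, 157.0] [119.  74.  46.]
158 [361, 197, 21, 19] [371.0, 206.0] [109.  74.  39.]
145 [453, 212, 7, 30] [456.0, 227.0] [90. 69. 45.]
1009 [92, 233, 39, 39] [112.0, 251.0] [98. 79. 35.]
808 [482, 260, 42, 40] [498.0, 277.0] [82. 68. 45.]
263 [408, 274, 24, 26] [419.0, 287.0] [81. 19. 14.]
1483 [122, 292, 44, 45] [144.0, 313.0] [97. 76. 34.]
```

>>> {"method": "move_arm", "body": {
  "moves": [-0.1,-0.25,0.2,0,-0.1,0,0.2,0,0,0,0.2,0,0,0,0,0]
}}

```text
t: 62.92
eef_pos: [527.7, 41.0, 108.0]
tcp_rot: [-3.139, 0.003, 0.783]
ft_force: [0.5, 0.9, 0.7]
opening: 0.419
grip_force: 0.0
```

```bash
python3 -c "
from h import *
st();iw=viewer.camera_info('wrist');im=viewer.read_camera('wrist');cv2.imwrite('pics/w35.png',im[:,:,::-1])
c=w2pix(iw,[(614.5,113.5,13)])[0];print('tub floor px',c)
hsv=cv2.cvtColor(im,cv2.COLOR_RGB2HSV);m=((hsv[:,:,1]>85)&(hsv[:,:,0]<25)).astype('uint8')
x0,y0=int(c[0])-75,max(0,int(c[1])-75);m=m[y0:y0+150,x0:x0+150]
k,l,q,cc=cv2.connectedComponentsWithStats(m);print([(q[j].tolist()) for j in range(1,k) if q[j,4]>15])
j=1+np.argmax(q[1:,4]);a,b,w,h,_=q[j]
V=hsv[:,:,2][y0:y0+150,x0:x0+150]
for r in range(b-1,b+h+1,2):print(''.join((str(min(9,int(V[r,t])//16)) if m[r,t] else '.') for t in range(a-2,a+w+2)))
"
```

```text
62.92 [527.7  41.  108. ] [-3.139e+00  3.000e-03  7.830e-01] open 39.8 grip 0.0 F [0.5 0.9 0.7]
tub floor px [326.41282822  70.01939864]
[[79, 6, 25, 52, 916]]
.............................
........44444444444..........
......4444555555555444.......
.....344555555555555444......
....33445555556665565444.....
...334457776677777777644.....
...334577777777777777544.....
...334677777877777776444.....
...33456777777777776544......
...3455566777776665444.......
..3334444455555444433........
...33333444444333333.........
....3333333333333433.........
.....3333334456666655........
........34567777777766665....
........567777777877766665...
.......57777888788787766665..
.......67677888877777776555..
......566678878778777776555..
......46667787777777776554...
......45666677777777765544...
.....45555656676766654444....
.....445455555555544444......
......4444445444444444.......
......444433333334344........
........33333334444..........
............3................
```

```bash
python3 -c "
from cell import order
print(order.job_done())"
```

```text
the job is handed in; nothing more can be done
None
```

The job is handed in: the cap is upright on the sheet, both bones found (two knobs seen in the tub) are inside, and the empty scoop lies flat on clear bench about 140 mm from where it started. It was tipped and levelled only over the tub, where it slipped from the grip once and, when I let go of it on the rim, its back end dropped into the mouth once; I did not re-check the bystanders.

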